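Load the fuse tester from the clip strip and wind it in

ROBOT

A 6-joint arm with a two-finger parallel gripper is mounted at the origin on the work surface. World frame = base frame: x ahead of the robot, y to its left, z up, the work surface at z = 0. Lengths are in mm, angles in rad, forces in N, time in s.
With the tool pointing down it reaches from about 350 to 975 mm from the base axis. Payload 7.1 kg.
Tool frame: the origin (TCP) lies on the front face of the gripper's body, between the roots of the fingers; the fingertips stand 80 mm ahead of it and the grasp point (between the pads) lies 61 mm ahead of it; z points along the fingers, y is the line along which they close (so a half turn about z gives the same grasp; the last joint's range is limited). The gripper opens to 88 mm and grips with 3 to 60 N. Pads are 20 mm wide; open, the fingers measure 115 mm over their backs; the gripper's body (75 mm by 178 mm) begins 61 mm behind the grasp point.
Start: joints at [1.172, 0.423, 1.63, -0, 1.089, -0.019], TCP at [231.677, 580.458, 302.675] pointing down, gripper open.
Joint ranges: [-3, 3], [-0.9, 2.11], [0.09, 2.58], [-1.31, 4.45], [0.11, 2.69], [-2.54, 2.54]. Speed limits (rad/s): [2.39, 2.39, 3.01, 3.14, 3.14, 3.14].

INTERFACE

Orientations are given as a rotation vector (axis times angle).
In Python, from workcell import readout, vision, close_job gives the robot as it stands.
- The arm moves only by the tool servo_tool, never from a script. Its argument "plan" is a list that holds one entry, the list of rows, each a list of 7 numbers: the gripper command: -1 is fully open, 1 is shut, values between are in proportion, then the shift along the world's x, y, z in units of 40 mm (1.0 is 40 mm), then the turn, a rotation vector about the world's x, y, z in units of 5 degrees (1.0 is 5 degrees). A call has 1 to 5 rows; each row shifts and turns the commanded pose from where the row before left it; what a row does not reach is not made up. A row lasts 1/12 s, in which the tool goes at most 41.7 mm and 7.16 degrees, less where a joint would pass 70% of its speed; a pose out of reach is approached as far as the arm can. A call is refused whole if a number of a shift passes 1 or a number of a turn 1, either way. A call with a gripper value outside its range is refused whole. The fingers move at their own pace and stop on an object; the grip force is fixed at half the most. Time passes only in rows, so rows that do not move let the fingers close. It gives the time, the measured TCP pose, the force, the opening and the grip force at its end, in the units of the state.
- readout.get_obs(): the state, without advancing time (a new reading comes with each control period).
- vision.get_image(name): name is "scene" or "top" or "wrist"; returns the picture (384x512x3 uint8, red, green, blue); there is no depth.
- vision.camera_params(name): a dict with "fx", "fy", "cx", "cy" (pixels), "D" ([k1, k2, p1, p2, k3] as OpenCV has them; the pictures are not rectified), "rvec" (rotation vector, rad) and "tvec" (3), from world to camera coordinates, as OpenCV has them; the wrist camera has in their place "hand_eye" (4x4, takes a point from camera to tool coordinates, whose origin is the TCP and whose axes are the flange's). Camera axes: x right, y down, z forward; pixel columns grow to the right and rows downward; lengths in mm; the calibration is good to about 2 mm. A picture is of the moment at which its call begins: read the wrist's pose just before it. camera_params takes no time and is no camera call.
- close_job(): hands the job in; it is judged then, once.
The state is a dict: "t": time; "qpos": joint angles; "qvel": joint speeds; "joint_torque": joint torques, N m; "ee_pos": TCP position; "orientation": TCP orientation; "ft_force": force on the tool from outside, world axes, zero at the start; "moment": the same for the moment, N m; "width": finger opening in mm; "grasp_force": force on a finger pad.
Only numpy, scipy, OpenCV 4.12 (cv2) and the standard library are available. Lean on these libraries where they do the work, as an engineer would, in place of code of your own. Each camera call takes 0.05 s, during which the arm holds its last target. There are 200 camera calls.

TASK

Put the brass reference link flat in the tester's zeroing tray, and pull every fuse out of the sprung clip strip, one at a time, and lay it crosswise on the narrow raised rail of the tester's carriage: level, square across the rail and balanced on its middle. Once all the fuses lie on the rail, and not before, push the spokes of the capstan round clockwise until the carriage is fully home under the clear cover, with the fuses still lying on the rail and the link in its tray. Leave the other things on the bench alone.

Things in the scene. Friction and masses are not known exactly. Their poses are not given: they have to be found in the camera images.
- fuse0_c (a point): Centre of fuse 0; if present it starts in clip 0 of the strip (0 nearest the robot). Square white ceramic block 40 long x 22 x 22 mm with a round steel pin (10 mm thick, 13 mm long) out of each end, 66 mm overall, 60 g. x axis along its length; any side may be up, either end first. In the clips it lies level across the strip, centre 46 mm above the bench; grip it across its 22 mm width.
- fuse1_c (a point): Centre of fuse 1; if present it starts in clip 1 of the strip (0 nearest the robot). Square white ceramic block 40 long x 22 x 22 mm with a round steel pin (10 mm thick, 13 mm long) out of each end, 66 mm overall, 60 g. x axis along its length; any side may be up, either end first. In the clips it lies level across the strip, centre 46 mm above the bench; grip it across its 22 mm width.
- fuse2_c (a point): Centre of fuse 2; if present it starts in clip 2 of the strip (0 nearest the robot). Square white ceramic block 40 long x 22 x 22 mm with a round steel pin (10 mm thick, 13 mm long) out of each end, 66 mm overall, 60 g. x axis along its length; any side may be up, either end first. In the clips it lies level across the strip, centre 46 mm above the bench; grip it across its 22 mm width.
- fuse3_c (a point): Centre of fuse 3; if present it starts in clip 3 of the strip (0 nearest the robot). Square white ceramic block 40 long x 22 x 22 mm with a round steel pin (10 mm thick, 13 mm long) out of each end, 66 mm overall, 60 g. x axis along its length; any side may be up, either end first. In the clips it lies level across the strip, centre 46 mm above the bench; grip it across its 22 mm width.
- link_c (a point): Centre of the brass reference link: a plain solid bar 60 x 22 x 22 mm without pins, 240 g, starting flat on the bench. x axis along its length; any side may be up.
- strip: Sprung clip strip, fixed: black base 220 (x) x 84 (y) x 12 mm, origin under its centre. Clips at x = -78, -26, 26, 78 mm hold each fuse by its pins only (27 mm either side of its middle) between brass spring leaves, 60 mm high overall; the ceramic is free at the sides (30 mm to the next) and below. The leaves snap over the pins: a fuse comes straight up against about 8 to 15 N, free after 12 mm.
- rail_mid (a point): Middle of the flat top of the narrow steel rail on the tester's sliding carriage: 16 mm wide (x of this frame), 200 mm long (y), top 52 mm above the bench, 30 mm above the carriage's plate. The carriage moves along +x of this frame (away from the robot), 16 mm per rad of the capstan, 96 mm in all.
- cover (a point): Middle of the front edge of the tester's fixed clear cover, under whose roof (91 mm above the bench; top 98 mm) the carriage goes; 235 mm wide, 108 mm deep. Fixed on the tester, axes parallel to the rail's.
- tray (a point): Middle of the floor (80 mm above the bench) of the tester's zeroing tray: the shallow copper-lined top of the grey instrument box behind the blue guard, 78 (x of this frame) x 152 (y) mm inside, with a 4 mm thick rim 12 mm high. Fixed; axes parallel to the rail's.
- hub (a point): Centre of the capstan on its upright axis, at the height of the spokes' middle (80 mm above the bench). Does not turn: x and y parallel to the rail's. Five spokes 72 degrees apart, 10 mm thick, with 18 mm balls at 70 mm from the axis; hub radius 19 mm. The base plate below is 10 mm thick; nothing else lies under the spokes outside the hub on the robot's side.
- guard (a point): Middle of the front edge of the blue guard roof (top 106 mm above the bench) over the far half of the capstan, 20 mm beyond its axis: spokes can only be pushed on the half towards the robot.
- capstan (a joint): Turn of the spoked capstan, rad: 0 carriage fully out, grows clockwise seen from above, 6.0 at the end stop (carriage home). At 0 one spoke points along -x of the hub's frame (towards the robot). Pushing at a spoke's outer part takes about 3 N; it stays where it is left and can be turned back.
- breadboard: Bystander: white breadboard 55 x 83 x 9 mm, origin under its centre.
- screwdriver: Bystander: screwdriver 160 mm long, lying.
- probe_a: Bystander: red test probe 110 mm long, 10 mm thick, lying.
- probe_b: Bystander: black test probe, same size.
- spool: Bystander: blue reel of solder, 56 mm across, 40 mm high, origin under its centre.
- mug: Bystander: white mug 80 mm across, 95 mm high, origin under its centre.
- flux: Bystander: small amber jar 40 mm across, 50 mm high, origin under its centre.
Mind the look-alikes: they are no part of the job. What is shaped like the part that bears fuse0_c but pink is not meant. Leave any pink look-alike of the part that bears fuse2_c alone.

How it is judged (in metres and radians):
On the way, in this order (a step that is already met when the one before it is completed fails the run):
1. all fuses lie crosswise on the rail, let go, with the carriage still out (capstan below 1.0 rad) (x of fuse0_c in the frame of rail_mid between -0.008 and 0.008 m and y of fuse0_c in the frame of rail_mid between -0.1 and 0.1 m and z of fuse0_c in the frame of rail_mid between 0.007 and 0.015 m and angle between the x axis of each of fuse0_c, fuse1_c, fuse2_c, fuse3_c and the x axis of rail_mid, either way round below 0.2 rad and x of fuse1_c in the frame of rail_mid between -0.008 and 0.008 m and y of fuse1_c in the frame of rail_mid between -0.1 and 0.1 m and z of fuse1_c in the frame of rail_mid between 0.007 and 0.015 m and x of fuse2_c in the frame of rail_mid between -0.008 and 0.008 m and y of fuse2_c in the frame of rail_mid between -0.1 and 0.1 m and z of fuse2_c in the frame of rail_mid between 0.007 and 0.015 m and x of fuse3_c in the frame of rail_mid between -0.008 and 0.008 m and y of fuse3_c in the frame of rail_mid between -0.1 and 0.1 m and z of fuse3_c in the frame of rail_mid between 0.007 and 0.015 m and value of joint capstan below 1 rad and contact force between each of fuse0, fuse1, fuse2, fuse3 and the fingers below 0.1 N), for 0.2 s.
2. the capstan is wound to its end stop (above 5.75 rad) (value of joint capstan above 5.75 rad), for 0.2 s.
At the end, for the whole second after the job is handed in: Capstan above 5.75 of 6.0 rad. Link flat inside the tray's rim (long axis within 0.17 rad of level). Every fuse present on top of the rail: centre within 8 mm of its middle line, within 100 mm of its middle along it, 7 to 15 mm above its top; long axis within 0.2 rad of square across (x of fuse0_c in the frame of rail_mid between -0.008 and 0.008 m and y of fuse0_c in the frame of rail_mid between -0.1 and 0.1 m and z of fuse0_c in the frame of rail_mid between 0.007 and 0.015 m and angle between the x axis of each of fuse0_c, fuse1_c, fuse2_c, fuse3_c and the x axis of rail_mid, either way round below 0.2 rad and x of fuse1_c in the frame of rail_mid between -0.008 and 0.008 m and y of fuse1_c in the frame of rail_mid between -0.1 and 0.1 m and z of fuse1_c in the frame of rail_mid between 0.007 and 0.015 m and x of fuse2_c in the frame of rail_mid between -0.008 and 0.008 m and y of fuse2_c in the frame of rail_mid between -0.1 and 0.1 m and z of fuse2_c in the frame of rail_mid between 0.007 and 0.015 m and x of fuse3_c in the frame of rail_mid between -0.008 and 0.008 m and y of fuse3_c in the frame of rail_mid between -0.1 and 0.1 m and z of fuse3_c in the frame of rail_mid between 0.007 and 0.015 m and x of link_c in the frame of tray between -0.039 and 0.039 m and y of link_c in the frame of tray between -0.076 and 0.076 m and z of link_c in the frame of tray between 0.007 and 0.015 m and angle between the x axis of link_c and the z axis of tray, either way round above 1.4 rad and value of joint capstan above 5.75 rad); the robot touches nothing.
It fails at once if another thing on the bench is shifted by more than 40 mm (distance of any of breadboard, screwdriver, probe_a, probe_b, spool, mug, flux from where it was at the start of the episode above 0.04 m).
Of fuse0, fuse1, fuse2, fuse3 only 3 to 4 are there at a start; the rules pass over those that are not, and their reading is None.
At some moment in a run one of link may be knocked a few centimetres aside while the robot is not near it.
Once in a run the grip may slacken for a moment while it holds something.
It also fails if it takes over 208 s, if anything falls off the work surface, if the arm or the gripper's body presses on something with over 40 N, if the wrist force passes 120 N, or if a joint passes its speed limit or range.

## Working session

There is one attempt and no reset: what is moved stays moved. The work goes in short steps, Python scripts to look and compute and a tool call to move; the robot and the scene stay as the last step left them, time stands still between calls to the robot, and variables do not carry over. Pictures are saved under pics/ and viewed, at most 14 in all, crops included, and the job is handed in when it is done.

Besides the shell and the picture viewer there is one more tool, called as name(argument=value, ...) on one line, values as JSON. servo_tool: Moves the arm, as the interface text tells. Its arguments: {"type":"object","properties":{"plan":{"type":"array"}},"required":["plan"]}

```bash
mkdir -p pics; ls; cat > h.py <<'E'
import numpy as np, cv2
from workcell import readout, vision
def save(n,img): cv2.imwrite('pics/'+n+'.png',img[:,:,::-1])
def cam(name,obs=None):
    p=vision.camera_params(name); K=np.array([[p['fx'],0,p['cx']],[0,p['fy'],p['cy']],[0,0,1.]]); D=np.array(p['D'],float)
    if 'rvec' in p:
        R=cv2.Rodrigues(np.array(p['rvec'],float))[0]; t=np.array(p['tvec'],float)
    else:
        H=np.array(p['hand_eye'],float); o=obs or readout.get_obs()
        T=np.eye(4); T[:3,:3]=cv2.Rodrigues(np.array(o['orientation'],float))[0]; T[:3,3]=o['ee_pos']
        M=np.linalg.inv(T@H); R=M[:3,:3]; t=M[:3,3]
    return K,D,R,t
def toplane(c,uv,z):
    K,D,R,t=c; uv=np.array(uv,float).reshape(-1,1,2)
    n=cv2.undistortPoints(uv,K,D).reshape(-1,2); d=np.c_[n,np.ones(len(n))]@R; o=-R.T@t
    return o+d*((z-o[2])/d[:,2])[:,None]
def proj(c,P):
    K,D,R,t=c; return cv2.projectPoints(np.array(P,float).reshape(-1,1,3),cv2.Rodrigues(R)[0],t,K,D)[0].reshape(-1,2)
E
python3 - <<'E'
from h import *
print(readout.get_obs())
for n in ['scene','top','wrist']:
    im=vision.get_image(n); np.save('pics/'+n+'0.npy',im); save(n+'0',im)
    c=cam(n); print(n,c[0][0,0],(-c[2].T@c[3]).round(), c[2][2].round(2))
E
```

```text
pics
{'t': 0.0, 'qpos': array([ 1.17203129e+00,  4.23823184e-01,  1.63068172e+00, -1.30335307e-05,
        1.08861937e+00, -1.90226274e-02]), 'qvel': array([ 5.85212714e-04, -9.20315708e-06,  3.45056325e-04, -5.71197055e-04,
       -1.00057132e-03,  9.73620886e-04]), 'joint_torque': array([-2.60797897e-04, -5.44620645e+01, -2.73670363e+01,  6.44247676e-02,
        2.26279499e-02, -1.37142110e-04]), 'ee_pos': array([231.49795146, 580.07603547, 301.91589258]), 'orientation': array([-5.92853047e-01, -3.08483378e+00,  2.35708705e-03]), 'ft_force': array([-0.47216896, -0.33858263, -0.34965504]), 'moment': array([ 0.05964847,  0.00825277, -0.04252596]), 'grasp_force': 0.0, 'width': 87.62465547454835}
scene 390.93515616373594 [1043. -646.  594.] [-0.6   0.58 -0.55]
top 349.1301743390303 [ 390. -113.  996.] [ 0.11  0.03 -0.99]
wrist 326.3375236742899 [167. 606. 385.] [ 0.23 -0.09 -0.97]
```

View pics/scene0.png

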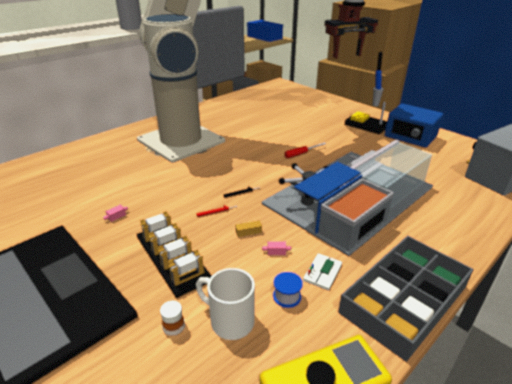

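View pics/top0.png

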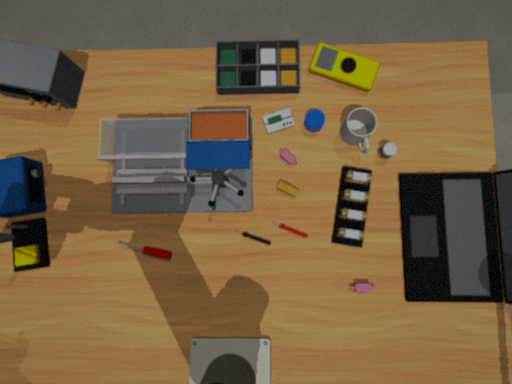

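Scene: 4 white fuses in the strip (top view ~(356,176),(354,195),(352,214),(349,234)), brass link at (288,187), pink look‑alikes at (288,157) and (362,288) in the top view, and the tester with hub at (219,178), tray at (219,125), cover at (143,140) and rail around (150,180). Next I enlarge the areas and check the axes.

```bash
python3 - <<'E'
from h import *
c=cam('top')
print(proj(c,[[0,0,0],[300,0,0],[300,300,0],[500,0,0],[500,-300,0],[231,580,300]]).round())
im=np.load('pics/top0.npy')
a=cv2.resize(im[95:225,90:265],None,fx=4.5,fy=4.5,interpolation=cv2.INTER_CUBIC); save('a',a)
b=cv2.resize(im[100:250,235:400],None,fx=4,fy=4,interpolation=cv2.INTER_CUBIC); save('b',b)
E
```

```text
[[229. 379.]
 [230. 265.]
 [124. 266.]
 [230. 195.]
 [335. 194.]
 [-87. 318.]]
```

View pics/a.png

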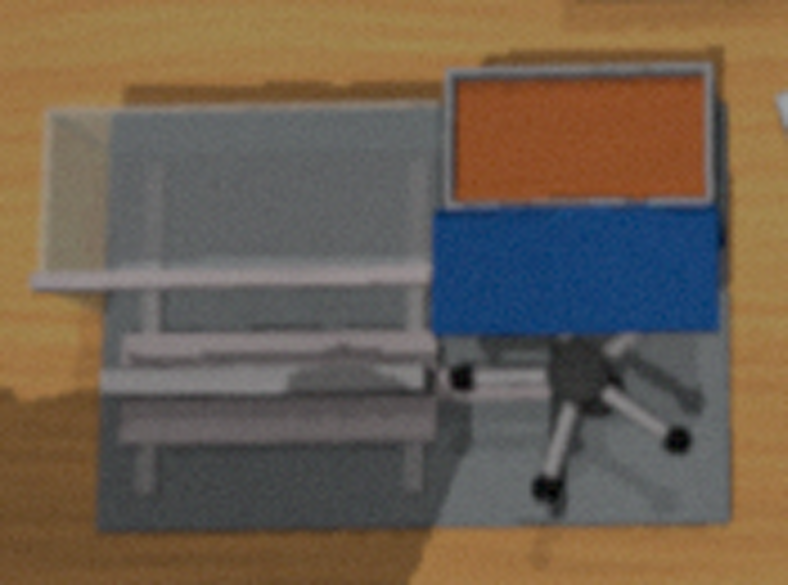

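View pics/b.png

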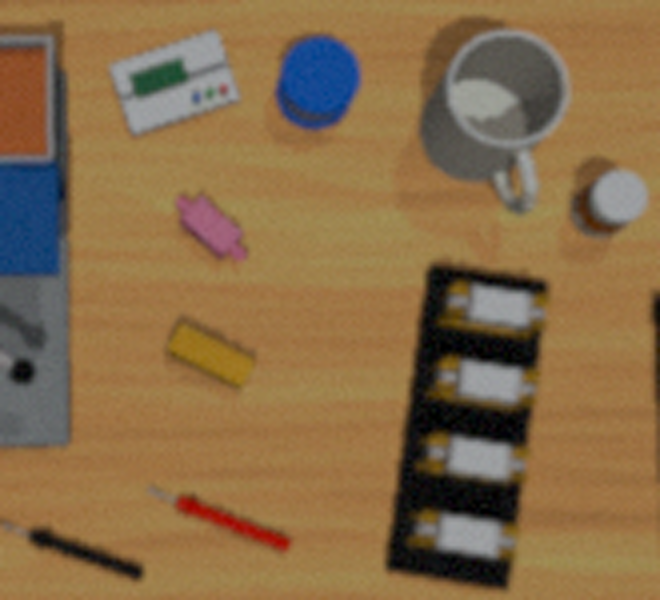

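Crop a: rail is the bright bar at (100–430, 380), hub (583,372), spoke balls (462,378), (547,490), (678,440), orange tray (583,140). Crop b: fuses at (503,307), (492,383), (480,458), (469,536) are white and sit in clips. The pink one at (211,227), with pins, is the look-alike and stays. The brass bar at (211,352) without pins is the link.

```bash
python3 - <<'E'
from h import *
c=cam('top'); im=np.load('pics/top0.npy')
hsv=cv2.cvtColor(im,cv2.COLOR_RGB2HSV)
A=lambda p:(np.array(p,float)+.5)/4.5-.5+[90,95]
r=lambda x:np.round(x,1)
# fuses
m=((hsv[:,:,1]<60)&(hsv[:,:,2]>150)).astype(np.uint8); m[:, :330]=0; m[:,372:]=0; m[:165]=0; m[245:]=0
n,l,s,ce=cv2.connectedComponentsWithStats(m)
for i in range(1,n):
    if s[i,4]>30: print('fuse',s[i],r(toplane(c,ce[i],57)))
def rect(m,z,name):
    cs=max(cv2.findContours(m.astype(np.uint8),0,1)[0],key=cv2.contourArea).astype(float).reshape(-1,2)
    P=toplane(c,cs,z)[:,:2].astype(np.float32); b=cv2.minAreaRect(P); print(name,r(b[0]),r(b[1]),round(b[2],1))
h=hsv
lm=(h[...,0]>15)&(h[...,0]<32)&(h[...,1]>150); w=np.zeros_like(lm); w[170:205,268:308]=1; rect(lm&w,22,'link')
tm=(h[...,0]<14)&(h[...,1]>150); w[:]=0; w[100:150,180:260]=1; rect(tm&w,80,'tray')
bm=(h[...,0]>100)&(h[...,0]<125)&(h[...,1]>150); w[:]=0; w[130:180,180:260]=1; rect(bm&w,106,'guard')
sm=(h[...,2]<45); w[:]=0; w[155:255,325:380]=1; rect(sm&w,12,'strip')
print('rail ends',r(toplane(c,[A((102,380)),A((428,377))],52)))
print('hub/balls',r(toplane(c,[A((583,372)),A((462,378)),A((547,490)),A((678,440))],80)))
print('cover',r(toplane(c,[A((35,282)),A((432,272))],98)))
o=readout.get_obs(); print(cv2.Rodrigues(o['orientation'])[0].round(3))
print(vision.camera_params('wrist')['hand_eye'])
E
```

```text
fuse [354 173  12   8  75] [[ 540.8 -355.4   57. ]]
fuse [351 192  13   7  77] [[ 489.6 -347.1   57. ]]
fuse [348 211  13   8  79] [[ 438.4 -338.2   57. ]]
fuse [346 230  13   8  82] [[ 387.3 -329.6   57. ]]
link [ 512.3 -159.8] [68.6 40.2] 65.2
tray [680.6  25.6] [147.   72.3] 90.0
guard [593.5  20.9] [ 74.1 167.8] 1.1
strip [ 464.9 -341.2] [ 80.  214.2] 80.6
rail ends [[539.9 321.1  52. ]
 [540.  120.3  52. ]]
hub/balls [[537.7  21.1  80. ]
 [534.8  93.1  80. ]
 [467.7  41.8  80. ]
 [496.7 -35.3  80. ]]
cover [[591.3 342.1  98. ]
 [594.9 107.8  98. ]]
[[-0.929  0.371 -0.   ]
 [ 0.371  0.929 -0.001]
 [-0.    -0.001 -1.   ]]
[[ 1.00478764e-03 -9.67467751e-01 -2.52992375e-01  6.97086818e+01]
 [ 9.99999480e-01  1.01674870e-03  8.34631382e-05 -6.04946583e-01]
 [ 1.76481775e-04 -2.52992328e-01  9.67468269e-01 -8.29511842e+01]
 [ 0.00000000e+00  0.00000000e+00  0.00000000e+00  1.00000000e+00]]
```

servo_tool(plan=[[[-1,0.64,-0.75,0,0,0,0.36],[-1,0.64,-0.75,0,0,0,0.36],[-1,0.64,-0.75,0,0,0,0.36],[-1,0.64,-0.75,0,0,0,0.36]]])

```text
t: 0.48
ee_pos: [334.6, 459.1, 302.4]
orientation: [-0.394, -3.117, 0.001]
ft_force: [0.6, 0.5, -0.4]
width: 87.7
grasp_force: 0.0
```

servo_tool(plan=[[[-1,0.64,-0.75,0,0,0,0.36],[-1,0.64,-0.75,0,0,0,0.36],[-1,0.64,-0.75,0,0,0,0.36],[-1,0.64,-0.75,0,0,0,0.36]]])

```text
t: 0.82
ee_pos: [437.3, 338.8, 302.6]
orientation: [-0.199, -3.135, 0.0]
ft_force: [0.1, 0.1, 0.2]
width: 87.9
grasp_force: 0.0
```

servo_tool(plan=[[[-1,0.64,-0.75,0,0,0,0.36],[-1,0.64,-0.75,0,0,0,0.36],[-1,0.64,-0.75,0,0,0,0.36],[-1,0.64,-0.75,0,0,0,0.36],[-1,0,0,0,0,0,0]]])

```text
t: 1.23
ee_pos: [542.5, 216.0, 302.7]
orientation: [0.009, 3.14, -0.002]
ft_force: [-0.4, 0.7, -0.4]
width: 87.9
grasp_force: 0.0
```

```bash
python3 - <<'E'
from h import *
o=readout.get_obs(); im=vision.get_image('wrist'); np.save('pics/w1.npy',im); save('w1',im)
print(o['t'],o['ee_pos'],cv2.Rodrigues(o['orientation'])[0].round(3)); c=cam('wrist',o)
print(proj(c,[[540,320,52],[540,120,52],[538,21,80]]))
E
```

```text
1.2333 [542.51813903 215.96929707 302.69725919] [[-1.     0.006  0.002]
 [ 0.006  1.    -0.001]
 [-0.002 -0.001 -1.   ]]
[[353.89444182 173.24801235]
 [161.54016142 174.11895827]
 [ 49.22067338 178.33366004]]
```

View pics/w1.png

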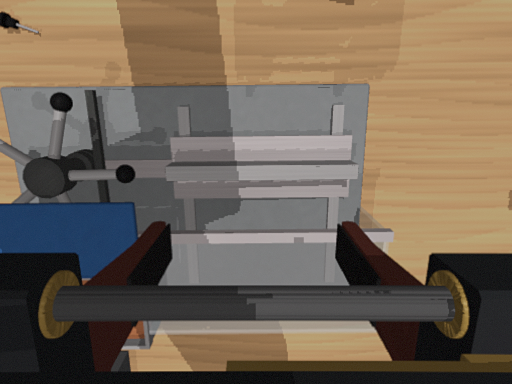

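Wrist view: rail top from about (167,171) to (357,171), hub at (47,176), balls at (61,102) and (125,174), cover front edge at row 238.

```bash
python3 - <<'E'
from h import *
c=cam('wrist'); im=np.load('pics/w1.npy')
print(im[155:195,300].mean(1).astype(int), im[155:195,320].mean(1).astype(int))
print(im[171,340:370].mean(1).astype(int),im[171,155:185].mean(1).astype(int))
print(toplane(c,[[167,171],[357,171]],52).round(1)); print(toplane(c,[[47,176],[61,102],[125,174]],80).round(1))
E
```

```text
[160 160 156 161 164 134  96  88  88  90 161 163 160 160 160 158 156 158
 160 160 157 155 156 159 141 130 125 112 112 106 108 151 161 161 158 157
 157 159 162 159] [161 160 158 161 163 123  92  89  89  94 152 160 158 160 160 157 157 158
 159 158 156 156 160 159 129 127 127 113 109 110 152 159 160 159 158 158
 157 161 159 159]
[157 158 157 157 156 157 157 157 157 157 156 157 156 156 157 157 158 158
 130 134 134 132 119 118 137 139 140 138 139 140] [108 109 109 108 110 108 108 108 108 102  97 118 119 118 118 118 118 119
 120 120 118 118 117 119 119 118 121 120 118 119]
[[534.2 128.1  52. ]
 [535.5 325.   52. ]]
[[533.1  21.6  80. ]
 [465.5  45.4  80. ]
 [531.6  95.5  80. ]]
```

servo_tool(plan=[[[-0.2,-0.03,-0.41,-0.08,0,0,-1],[-0.2,-0.03,-0.41,-0.08,0,0,-1],[-0.2,-0.03,-0.41,-0.08,0,0,-1],[-0.2,-0.03,-0.41,-0.08,0,0,-1],[-0.2,-0.03,-0.41,-0.08,0,0,-1]]])

```text
t: 1.7
ee_pos: [531.9, 138.8, 286.3]
orientation: [-0.69, -3.064, 0.0]
ft_force: [0.2, -0.0, -0.8]
width: 58.1
grasp_force: 0.0
```

servo_tool(plan=[[[-0.2,-0.03,-0.41,-0.08,0,0,-1],[-0.2,-0.03,-0.41,-0.08,0,0,-1],[-0.2,-0.03,-0.41,-0.08,0,0,-1],[-0.2,-0.03,-0.41,-0.08,0,0,-1],[-0.2,-0.03,-0.41,-0.08,0,0,-1]]])

```text
t: 2.12
ee_pos: [526.1, 56.8, 270.4]
orientation: [-1.337, -2.842, 0.0]
ft_force: [0.6, 0.1, 0.7]
width: 53.0
grasp_force: 0.0
```

servo_tool(plan=[[[-0.2,-0.03,-0.41,-0.08,0,0,-1],[-0.2,-0.03,-0.41,-0.08,0,0,-1],[-0.2,-0.03,-0.41,-0.08,0,0,-1],[-0.2,-0.03,-0.41,-0.08,0,0,-1],[-0.2,-0.03,-0.41,-0.08,0,0,-1]]])

```text
t: 2.53
ee_pos: [520.3, -25.1, 254.4]
orientation: [-1.92, -2.486, 0.0]
ft_force: [-0.0, 0.2, 0.1]
width: 52.7
grasp_force: 0.0
```

servo_tool(plan=[[[-0.2,-0.03,-0.41,-0.08,0,0,-1],[-0.2,-0.03,-0.41,-0.08,0,0,-1],[-0.2,-0.03,-0.41,-0.08,0,0,-1],[-0.2,-0.03,-0.41,-0.08,0,0,-1],[-0.2,-0.03,-0.41,-0.08,0,0,-1]]])

```text
t: 2.95
ee_pos: [514.5, -107.1, 238.4]
orientation: [-2.413, -2.011, 0.0]
ft_force: [0.1, 1.1, -0.1]
width: 52.5
grasp_force: 0.0
```

servo_tool(plan=[[[-0.2,-0.03,-0.41,-0.08,0,0,-1],[-0.2,-0.03,-0.41,-0.08,0,0,-1],[-0.2,-0.03,-0.41,-0.08,0,0,-0.9],[-0.2,0,0,0,0,0,0]]])

```text
t: 3.28
ee_pos: [510.9, -157.5, 228.5]
orientation: [-2.648, -1.69, 0.001]
ft_force: [-0.0, -0.5, 0.2]
width: 52.6
grasp_force: 0.0
```

```bash
cat >> h.py <<'E'
def pose():
    o=readout.get_obs(); R=cv2.Rodrigues(o['orientation'])[0]
    print('t',round(o['t'],2),'tcp',o['ee_pos'].round(1),'yawY',round(float(np.degrees(np.arctan2(R[1,1],R[0,1]))),1),'tilt',R[:2,2].round(3),'w',round(o['width'],1),'gf',round(o['grasp_force'],1)); return o
def brect(m,P):
    cs=max(cv2.findContours(m.astype(np.uint8),0,1)[0],key=cv2.contourArea).astype(float).reshape(-1,2)
    b=cv2.minAreaRect(P(cs)[:,:2].astype(np.float32)); return np.round(b[0],1),np.round(b[1],1),round(b[2],1)
E
python3 - <<'E'
from h import *
o=pose(); im=vision.get_image('wrist'); np.save('pics/w2.npy',im); save('w2',im)
c=cam('wrist',o); h=cv2.cvtColor(im,cv2.COLOR_RGB2HSV)
print(proj(c,[[512,-160,22]]))
m=(h[...,0]>15)&(h[...,0]<32)&(h[...,1]>150); m[270:]=0
print(brect(m,lambda p:toplane(c,p,22)))
E
```

```text
t 3.28 tcp [ 510.9 -157.5  228.5] yawY -24.9 tilt [-0.001  0.   ] w 52.6 gf 0.0
[[256.52126325 186.52082577]]
(array([ 513.4, -160.7]), array([61.7, 21. ]), 62.5)
```

View pics/w2.png

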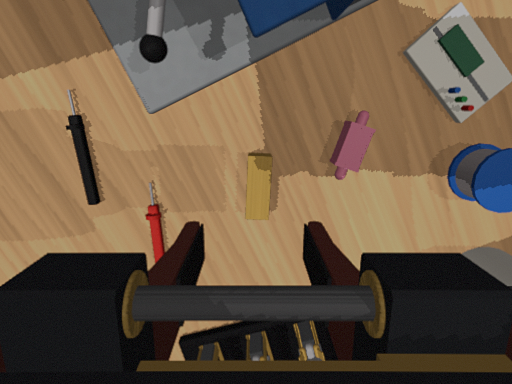

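Link at (258,186), the plain brass bar; the pink look-alike is at (352,145). I go down and grip.

servo_tool(plan=[[[-0.2,0.05,-0.07,-0.9,0,0,-0.5],[-0.2,0,0,-0.9,0,0,0],[-0.2,0,0,-0.9,0,0,0],[-0.2,0,0,-0.6,0,0,0],[-0.2,0,0,-0.35,0,0,0]]])

```text
t: 3.75
ee_pos: [511.9, -157.5, 80.3]
orientation: [-2.676, -1.64, 0.004]
ft_force: [-1.3, 0.7, 10.5]
width: 52.5
grasp_force: 6.2
```

servo_tool(plan=[[[1,0,0,0,0,0,0],[1,0,0,0,0,0,0],[1,0,0,0,0,0,0],[1,0,0,0,0,0,0],[1,0,0,0,0,0,0]]])

```text
t: 4.17
ee_pos: [513.6, -159.1, 83.5]
orientation: [2.68, 1.639, 0.001]
ft_force: [0.6, -1.1, -0.4]
width: 23.1
grasp_force: 0.5
```

servo_tool(plan=[[[1,0,0,0,0,0,0],[1,0,0,0.3,0,0,0],[1,0,0,0.5,0,0,0],[1,0,0,1,0,0,0],[1,0,0,1,0,0,0]]])

```text
t: 4.58
ee_pos: [511.9, -159.2, 195.8]
orientation: [-2.679, -1.636, 0.004]
ft_force: [0.2, -0.4, -2.5]
width: 21.8
grasp_force: 30.0
```

servo_tool(plan=[[[1,0.32,0.35,0.3,0,0,-0.96],[1,0.32,0.35,0.3,0,0,-0.96],[1,0.32,0.35,0,0,0,-0.96],[1,0.32,0.35,0,0,0,-0.96],[1,0.32,0.35,0,0,0,-0.96]]])

```text
t: 5.0
ee_pos: [577.5, -89.0, 220.4]
orientation: [2.965, 1.038, 0.001]
ft_force: [-0.7, -0.4, -2.0]
width: 21.6
grasp_force: 30.0
```

servo_tool(plan=[[[1,0.32,0.35,0,0,0,-0.96],[1,0.32,0.35,0,0,0,-0.96],[1,0.32,0.35,0,0,0,-0.96],[1,0.32,0.35,0,0,0,-0.96],[1,0.32,0.35,0,0,0,-0.96]]])

```text
t: 5.42
ee_pos: [641.3, -18.9, 219.8]
orientation: [-3.116, -0.399, 0.001]
ft_force: [-0.2, -0.3, -3.0]
width: 21.9
grasp_force: 30.0
```

servo_tool(plan=[[[1,0.32,0.35,0,0,0,-0.96],[1,0.32,0.35,0,0,0,-0.96],[1,0.32,0.35,0,0,0,-0.96],[1,0,0,0,0,0,0]]])

```text
t: 5.75
ee_pos: [681.3, 24.7, 220.0]
orientation: [-3.141, -0.009, -0.003]
ft_force: [-1.0, 0.1, -1.9]
width: 22.2
grasp_force: 30.0
```

```bash
python3 - <<'E'
from h import *
o=pose(); im=vision.get_image('wrist'); np.save('pics/w3.npy',im); save('w3',im)
c=cam('wrist',o); h=cv2.cvtColor(im,cv2.COLOR_RGB2HSV)
print(proj(c,[[642,25,80],[718,25,80],[680,-50,80],[680,100,80]]).round())
E
```

```text
t 5.75 tcp [681.3  24.7 220. ] yawY -89.7 tilt [0.002 0.001] w 22.2 gf 30.0
[[252. 257.]
 [253. 155.]
 [357. 209.]
 [147. 207.]]
```

View pics/w3.png

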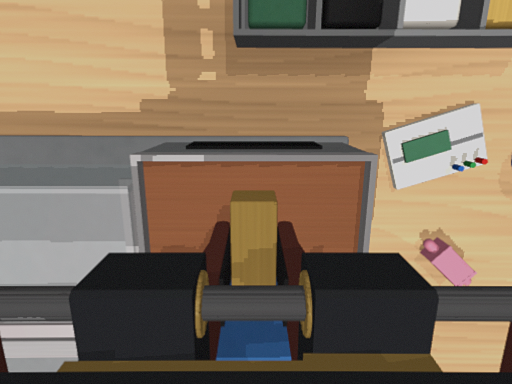

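Link (253,240) is held; tray floor spans columns 148–362, rim inner top edge near row 163.

```bash
python3 - <<'E'
from h import *
c=cam('wrist')
print(toplane(c,[[255,163],[145,200],[362,200]],92).round(1),toplane(c,[[255,192],[255,203]],150).round(1))
E
```

```text
[[713.   22.4  92. ]
 [687.2  95.9  92. ]
 [688.7 -49.6  92. ]] [[708.6  22.7 150. ]
 [703.1  22.6 150. ]]
```

servo_tool(plan=[[[1,-0.15,0,-0.5,0,0,0],[1,0,0,-0.5,0,0,0],[1,0,0,-0.3,0,0,0],[1,0,0,-0.12,0,0,0],[1,0,0,0,0,0,0]]])

```text
t: 6.22
ee_pos: [673.0, 21.8, 163.1]
orientation: [3.141, 0.013, -0.002]
ft_force: [-0.7, -0.0, -2.1]
width: 21.9
grasp_force: 30.0
```

servo_tool(plan=[[[0.2,0,0,0,0,0,0],[0.2,0,0,0,0,0,0],[0.2,0,0,0,0,0,0],[0.2,0,0,0.5,0,0,0],[0.2,0,0,0.9,0,0,0]]])

```text
t: 6.63
ee_pos: [671.3, 22.3, 214.7]
orientation: [3.141, 0.012, -0.013]
ft_force: [-0.1, -0.3, 0.4]
width: 35.1
grasp_force: 0.0
```

servo_tool(plan=[[[0.2,-0.2,-0.59,0,0,0,1],[0.2,-0.2,-0.59,0,0,0,1],[0.2,-0.2,-0.59,0,0,0,1],[0.2,-0.2,-0.59,0,0,0,1],[0.2,-0.2,-0.59,0,0,0,1]]])

```text
t: 7.05
ee_pos: [633.3, -96.6, 218.7]
orientation: [3.063, 0.699, 0.001]
ft_force: [-0.4, 0.8, 0.2]
width: 35.0
grasp_force: 0.0
```

servo_tool(plan=[[[0.2,-0.2,-0.59,0,0,0,1],[0.2,-0.2,-0.59,0,0,0,1],[0.2,-0.2,-0.59,0,0,0,1],[0.2,-0.2,-0.59,0,0,0,1],[0.2,-0.2,-0.59,0,0,0,1]]])

```text
t: 7.47
ee_pos: [593.2, -214.8, 218.6]
orientation: [2.839, 1.345, 0.0]
ft_force: [0.5, -0.7, 0.5]
width: 34.9
grasp_force: 0.0
```

servo_tool(plan=[[[0.2,-0.2,-0.59,0,0,0,1],[0.2,-0.2,-0.59,0,0,0,1],[0.2,-0.2,-0.59,0,0,0,1],[0.2,-0.2,-0.59,0,0,0,1],[0.2,-0.2,-0.59,0,0,0,1]]])

```text
t: 7.88
ee_pos: [553.2, -332.8, 218.5]
orientation: [2.48, 1.927, 0.0]
ft_force: [0.8, -0.6, 0.2]
width: 35.1
grasp_force: 0.0
```

servo_tool(plan=[[[0.2,-0.2,-0.59,0,0,0,1],[0.2,0,0,0,0,0,0]]])

```text
t: 8.05
ee_pos: [544.4, -359.0, 218.6]
orientation: [2.396, 2.029, -0.001]
ft_force: [-0.1, 0.1, -0.8]
width: 35.2
grasp_force: 0.0
```

```bash
python3 - <<'E'
from h import *
o=pose(); im=vision.get_image('wrist'); np.save('pics/w4.npy',im); save('w4',im)
c=cam('wrist',o); h=cv2.cvtColor(im,cv2.COLOR_RGB2HSV)
print(proj(c,[[540.8,-355.4,57],[489.6,-347,57],[438,-338,57]]).round())
E
```

```text
t 8.05 tcp [ 544.4 -359.   218.6] yawY -9.5 tilt [ 0.001 -0.002] w 35.2 gf 0.0
[[249. 194.]
 [182. 194.]
 [114. 194.]]
```

View pics/w4.png

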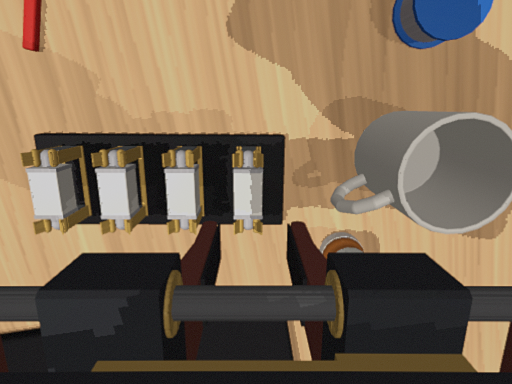

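Fuses at (249,193), (183,193), (117,193), (52,192), agreeing with the top-view estimate. I grip fuse 3.

servo_tool(plan=[[[0.2,-0.08,0.09,-0.9,0,0,0],[0.2,0,0,-0.9,0,0,0],[0.2,0,0,-0.5,0,0,0],[0.2,0,0,-0.2,0,0,0],[0.2,0,0,0,0,0,0]]])

```text
t: 8.52
ee_pos: [541.9, -350.0, 116.3]
orientation: [-2.396, -2.026, 0.001]
ft_force: [0.7, -0.2, 0.4]
width: 35.3
grasp_force: 0.0
```

servo_tool(plan=[[[1,0,0,0,0,0,0],[1,0,0,0,0,0,0],[1,0,0,0,0,0,0],[1,0,0,0,0,0,0],[1,0,0,0,0,0,0]]])

```text
t: 8.93
ee_pos: [542.6, -351.6, 119.6]
orientation: [2.399, 2.028, 0.0]
ft_force: [-3.7, 1.7, 3.3]
width: 22.4
grasp_force: 2.9
```

servo_tool(plan=[[[1,0,0,0.1,0,0,0],[1,0,0,0.1,0,0,0],[1,0,0,0.15,0,0,0],[1,0,0,0.15,0,0,0],[1,0,0,0.2,0,0,0]]])

```text
t: 9.35
ee_pos: [543.1, -351.8, 147.2]
orientation: [2.398, 2.027, 0.001]
ft_force: [-0.2, -0.4, -0.5]
width: 21.6
grasp_force: 30.0
```

servo_tool(plan=[[[1,0,0,0.4,0,0,0],[1,0,0,0.8,0,0,0],[1,0,0,0.8,0,0,0],[1,0,0,0,0,0,0]]])

```text
t: 9.68
ee_pos: [546.0, -353.8, 234.3]
orientation: [2.389, 2.02, 0.006]
ft_force: [1.7, -0.8, 0.7]
width: 21.4
grasp_force: 30.0
```

```bash
python3 - <<'E'
from h import *
o=pose(); im=vision.get_image('wrist'); np.save('pics/w5.npy',im)
ims=vision.get_image('scene'); save('w5',np.vstack([im[120:300,100:400],cv2.resize(ims[180:310,110:260],(300,260))]))
E
```

```text
t 9.68 tcp [ 546.  -353.8  234.3] yawY -9.6 tilt [ 0.011 -0.007] w 21.4 gf 30.0
```

View pics/w5.png

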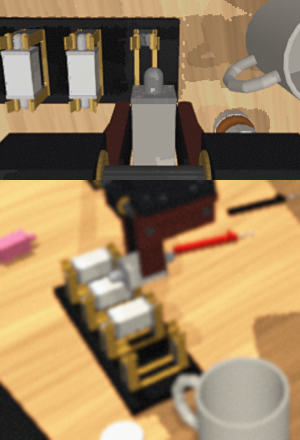

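```bash
python3 - <<'E'
from h import *
im=np.load('pics/w5.npy'); print(im[180:230,250].mean(1).astype(int)); print(im[180:230,240].mean(1).astype(int))
p=vision.camera_params('wrist'); H=np.array(p['hand_eye']); M=np.linalg.inv(H); c=(*cam('top')[:0],np.array([[p['fx'],0,p['cx']],[0,p['fy'],p['cy']],[0,0,1.]]),np.array(p['D']),M[:3,:3],M[:3,3])
for x in (-6,-3,0,3): print(x,proj(c,[[x+20,0,61],[x+20,0,83],[x+33,0,72]]).round(1).tolist())
E
```

```text
[ 31  30  31  34  28  29  28  62  98 109 111 114 124 128 132 133 133 122
 117 115 116 115 117 116 116 117 114 116 134 136 136 136 120 114  97  90
  90  89 109 118 118 117 115 120 151 155 155 155 154 154]
[ 33  30  29  32  32  28  31  29  24  19  29  32  31  31  27  31  29  27
  28  23  23  15  26  29  34  90  92  89  91 101  95 102  98  97  95 100
 109 105 110 116 117 115 116 118 151 156 154 155 154 155]
-6 [[255.0, 227.4], [254.8, 212.7], [255.0, 194.6]]
-3 [[255.0, 221.4], [254.8, 207.4], [255.0, 188.7]]
0 [[255.0, 215.3], [254.8, 202.0], [255.0, 182.7]]
3 [[255.0, 209.1], [254.9, 196.5], [255.0, 176.6]]
```

Fuse 3 is held, slightly low on its forward side (front face rows 205–224, pin tip row 187), and its clip is empty. I carry it to the rail.

servo_tool(plan=[[[1,-0.02,0.81,0,0,0,1],[1,-0.02,0.81,0,0,0,1],[1,-0.02,0.81,0,0,0,1],[1,-0.02,0.81,0,0,0,1],[1,-0.02,0.81,0,0,0,1]]])

```text
t: 10.2
ee_pos: [537.8, -188.0, 225.2]
orientation: [-1.897, -2.502, 0.0]
ft_force: [0.2, -0.2, -1.6]
width: 21.6
grasp_force: 30.0
```

servo_tool(plan=[[[1,-0.02,0.81,0,0,0,1],[1,-0.02,0.81,0,0,0,1],[1,-0.02,0.81,0,0,0,1],[1,-0.02,0.81,0,0,0,1],[1,-0.02,0.81,0,0,0,1]]])

```text
t: 10.62
ee_pos: [533.8, -26.0, 225.4]
orientation: [-1.31, -2.854, 0.0]
ft_force: [-0.0, 0.6, -1.1]
width: 21.8
grasp_force: 30.0
```

servo_tool(plan=[[[1,-0.02,0.81,0,0,0,1],[1,-0.02,0.81,0,0,0,1],[1,-0.02,0.81,0,0,0,1],[1,-0.02,0.81,0,0,0,1],[1,-0.02,0.81,0,0,0,1]]])

```text
t: 11.03
ee_pos: [529.8, 136.0, 225.4]
orientation: [-0.661, -3.07, 0.001]
ft_force: [0.2, 0.1, 0.5]
width: 21.8
grasp_force: 30.0
```

servo_tool(plan=[[[1,-0.02,0.81,0,0,0,1],[1,-0.02,0.81,0,0,0,1],[1,-0.02,0.81,0,0,0,1],[1,-0.02,0.81,0,0,0,1],[1,-0.02,0.81,0,0,0,0.9]]])

```text
t: 11.45
ee_pos: [525.8, 298.0, 225.2]
orientation: [0.005, -3.14, 0.001]
ft_force: [0.8, -0.4, -0.3]
width: 22.1
grasp_force: 30.0
```

servo_tool(plan=[[[1,0,0,-0.7,0,0,0],[1,0,0,-0.7,0,0,0],[1,0,0,-0.5,0,0,0],[1,0,0,0,0,0,0],[1,0,0,0,0,0,0]]])

```text
t: 11.87
ee_pos: [525.6, 296.1, 148.8]
orientation: [-0.002, -3.139, 0.002]
ft_force: [0.7, 0.4, -0.4]
width: 21.7
grasp_force: 30.0
```

```bash
cat >> h.py <<'E'
def toolcam():
    p=vision.camera_params('wrist'); M=np.linalg.inv(np.array(p['hand_eye']))
    return np.array([[p['fx'],0,p['cx']],[0,p['fy'],p['cy']],[0,0,1.]]),np.array(p['D']),M[:3,:3],M[:3,3]
E
python3 - <<'E'
from h import *
o=pose(); im=vision.get_image('wrist'); np.save('pics/w6.npy',im)
save('w6',cv2.resize(im[100:300,80:430],None,fx=2,fy=2))
c=cam('wrist',o)
for x in (533,536,540): print(x,proj(c,[[x-8,250,52],[x+8,250,52],[x-8,325,52],[x-8,125,52]]).round(1).tolist())
E
```

```text
t 11.87 tcp [525.6 296.1 148.8] yawY 89.9 tilt [-0.003 -0.002] w 21.7 gf 30.0
533 [[175.3, 229.8], [176.9, 254.9], [303.2, 229.9], [-40.2, 230.0]]
536 [[175.6, 234.6], [177.2, 259.5], [303.0, 234.6], [-39.0, 234.8]]
540 [[176.0, 240.9], [177.6, 265.6], [302.8, 241.0], [-37.5, 241.2]]
```

View pics/w6.png

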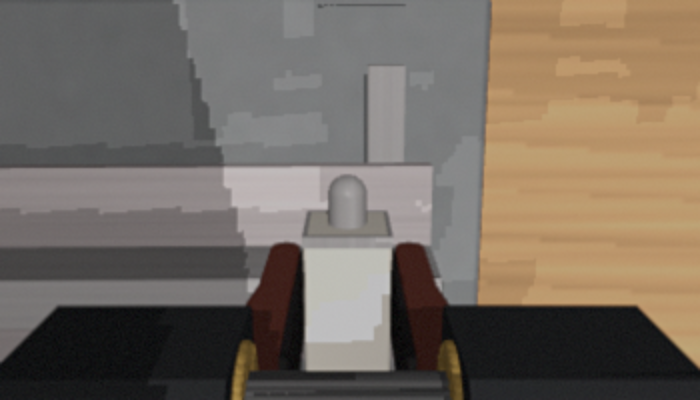

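Rail top edges at image rows 240–266 put the rail at x≈540, with its end at y≈326. The fuse sits about +3 mm in x from the TCP, so I shift +11 mm and go down.

servo_tool(plan=[[[1,0.28,0.05,0,0,0,0],[1,0,0,-0.2,0,0,0],[1,0,0,0,0,0,0]]])

```text
t: 12.17
ee_pos: [539.8, 299.2, 143.9]
orientation: [0.003, 3.136, 0.004]
ft_force: [1.5, 0.4, 2.5]
width: 22.0
grasp_force: 30.0
```

servo_tool(plan=[[[1,0,0,-0.1,0,0,0],[1,0,0,0,0,0,0]]])

```text
t: 12.33
ee_pos: [540.2, 299.3, 142.5]
orientation: [0.002, 3.135, 0.005]
ft_force: [-0.0, -2.9, 21.5]
width: 21.7
grasp_force: 30.0
```

```bash
python3 - <<'E'
from h import *
o=pose(); print(o['ft_force'].round(1),o['moment'].round(2)); im=vision.get_image('wrist'); np.save('pics/w7.npy',im)
c=cam('wrist',o)
print(im[150:330:2,160].mean(1).astype(int)); print(proj(c,[[532,250,52],[548,250,52]]).round(1)); print(im[180:260,252].mean(1).astype(int));print(im[180:260,242].mean(1).astype(int))
E
```

```text
t 12.33 tcp [540.2 299.3 142.5] yawY 89.9 tilt [0.007 0.003] w 21.7 gf 30.0
[-0.  -2.9 21.5] [-0.49  0.13  0.01]
[ 83  83  82  83  82  76 113 114 111 111 114 114 138 136 136 139 138 122
 115 110 109 111 111 112 109 115 113  72  67  70  70  68  72  68  92 119
 120 122 121 120 118 121 122 120 117 119 119 108 107 113 116  76  10  21
  17  15  19  21  14  16  16  17  15  12  13  22  20  20  19  25  26  24
  26  24  24  23  23  25  31  27  24  26  25  22  29  25  22  24  29  27]
[[165.3 219.8]
 [167.3 246.2]]
[167 166 164 164 165 165 164 145 113 117 129 135 142 146 149 153 157 158
 152 148 146 146 146 147 148 146 146 147 147 146 147 147 146 147 148 119
  96  94  93 109 145 151 149 146 148 166 186 189 188 187 187 186 187 186
 188 187 187 187 187 187 187 187 188 187 188 187 187 188 187 186 189 190
 189 190 191 190 190 190 190 190]
[166 168 164 165 164 165 163 161 159 159 157 162 165 163 165 167 165 164
 162 166 167 169 154 106  89  91  96  96  96  95  95  97  95  94  95  95
  95  94  93 108 144 147 147 146 147 165 185 189 187 187 187 188 187 187
 187 186 188 187 187 187 187 188 186 187 188 187 187 188 187 187 187 189
 190 191 190 191 191 190 190 191]
```

```bash
python3 - <<'E'
from h import *
c=toolcam()
for z in (77,79,81):
  for x in (-3,0,3): print(z,x,proj(c,[[x+20,0,z-11],[x+20,0,z+11],[x+33,0,z]])[:,1].round(1).tolist())
E
```

```text
77 -3 [220.6, 207.1, 188.9]
77 0 [214.7, 201.9, 183.2]
77 3 [208.7, 196.6, 177.3]
79 -3 [219.2, 206.0, 188.0]
79 0 [213.4, 200.8, 182.3]
79 3 [207.5, 195.6, 176.5]
81 -3 [217.9, 205.0, 187.1]
81 0 [212.1, 199.8, 181.4]
81 3 [206.3, 194.6, 175.7]
```

servo_tool(plan=[[[1,0,0,0.12,0,0,0],[1,-0.08,0,0,0,0,0],[1,0,0,0,0,0,0],[1,0,0,-0.08,0,0,0],[1,0,0,0,0,0,0]]])

```text
t: 12.8
ee_pos: [534.5, 298.3, 141.7]
orientation: [0.001, 3.141, -0.0]
ft_force: [-4.7, -4.4, 22.6]
width: 21.4
grasp_force: 30.0
```

```bash
python3 - <<'E'
from h import *
o=pose(); print(o['ft_force'].round(1),o['moment'].round(2))
E
```

```text
t 12.8 tcp [534.5 298.3 141.7] yawY 89.9 tilt [ 0. -0.] w 21.4 gf 30.0
[-4.7 -4.4 22.6] [-0.79  0.92 -0.05]
```

servo_tool(plan=[[[1,0,0,0.12,0,0,0],[1,0.05,0,0,0,0,0],[1,0,0,0,0,0,0],[1,0,0,0,0,0,0]]])

```text
t: 13.13
ee_pos: [536.2, 298.3, 144.0]
orientation: [-0.002, -3.141, 0.001]
ft_force: [-0.6, -0.6, -1.5]
width: 21.6
grasp_force: 30.0
```

servo_tool(plan=[[[1,0,0,0,0,0,0],[1,0,0,0,0,0,0]]])

```text
t: 13.3
ee_pos: [536.2, 298.3, 144.0]
orientation: [-0.002, -3.141, 0.001]
ft_force: [0.5, -0.2, -1.8]
width: 21.9
grasp_force: 30.0
```

servo_tool(plan=[[[1,0,0,-0.05,0,0,0],[1,0,0,0,0,0,0],[1,0,0,0,0,0,0]]])

```text
t: 13.55
ee_pos: [536.3, 298.4, 142.4]
orientation: [-0.002, -3.141, 0.0]
ft_force: [-0.5, -0.2, -1.1]
width: 21.7
grasp_force: 30.0
```

servo_tool(plan=[[[0.27,0,0,0,0,0,0],[0.27,0,0,0,0,0,0],[0.27,0,0,0,0,0,0],[0.27,0,0,0.5,0,0,0],[0.27,0,0,0.8,0,0,0]]])

```text
t: 13.97
ee_pos: [534.7, 297.5, 192.2]
orientation: [-0.002, -3.136, 0.005]
ft_force: [0.0, -0.3, 0.2]
width: 31.9
grasp_force: 0.0
```

servo_tool(plan=[[[0.27,0,0,0.8,0,0,0],[0.27,0,0,0,0,0,0],[0.27,0,0,0,0,0,0]]])

```text
t: 14.22
ee_pos: [537.5, 299.0, 228.9]
orientation: [0.002, 3.138, 0.003]
ft_force: [-0.3, 0.8, -0.5]
width: 32.1
grasp_force: 0.0
```

```bash
python3 - <<'E'
from h import *
o=pose(); im=vision.get_image('wrist'); np.save('pics/w8.npy',im)
save('w8',cv2.resize(im[100:300,80:430],None,fx=2,fy=2)); c=cam('wrist',o)
print(proj(c,[[531.5,250,52],[547.5,250,52],[519.5,298,74],[559.5,298,74],[506.5,298,63]]).round(1).tolist())
E
```

```text
t 14.22 tcp [537.5 299.  228.9] yawY 89.9 tilt [0.004 0.002] w 32.1 gf 0.0
[[193.3, 187.1], [194.2, 205.8], [251.8, 178.5], [251.9, 228.9], [251.8, 158.9]]
```

View pics/w8.png

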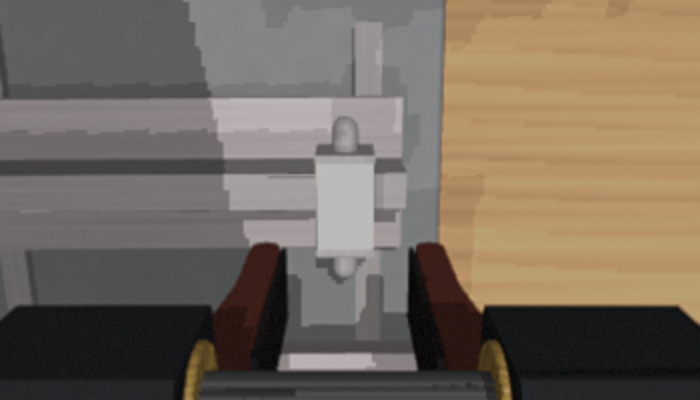

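Fuse 3 lies flat and square on the rail (top face rows 178–226, rail rows 186–205 in the full frame). Back for fuse 2.

servo_tool(plan=[[[0.2,-0.06,-0.8,0,0,0,-1],[0.2,-0.06,-0.8,0,0,0,-1],[0.2,-0.06,-0.8,0,0,0,-1],[0.2,-0.06,-0.8,0,0,0,-1],[0.2,-0.06,-0.8,0,0,0,-1]]])

```text
t: 14.68
ee_pos: [523.2, 137.0, 225.0]
orientation: [-0.687, -3.063, 0.002]
ft_force: [0.3, 0.3, -0.1]
width: 35.2
grasp_force: 0.0
```

servo_tool(plan=[[[0.2,-0.06,-0.8,0,0,0,-1],[0.2,-0.06,-0.8,0,0,0,-1],[0.2,-0.06,-0.8,0,0,0,-1],[0.2,-0.06,-0.8,0,0,0,-1],[0.2,-0.06,-0.8,0,0,0,-1]]])

```text
t: 15.1
ee_pos: [511.2, -23.0, 225.2]
orientation: [-1.334, -2.841, 0.002]
ft_force: [-0.1, 0.3, -0.4]
width: 35.3
grasp_force: 0.0
```

servo_tool(plan=[[[0.2,-0.06,-0.8,0,0,0,-1],[0.2,-0.06,-0.8,0,0,0,-1],[0.2,-0.06,-0.8,0,0,0,-1],[0.2,-0.06,-0.8,0,0,0,-1],[0.2,-0.06,-0.8,0,0,0,-1]]])

```text
t: 15.52
ee_pos: [499.2, -182.8, 225.2]
orientation: [-1.918, -2.485, 0.001]
ft_force: [0.5, 0.3, 0.3]
width: 35.1
grasp_force: 0.0
```

servo_tool(plan=[[[0.2,-0.06,-0.8,0,0,0,-1],[0.2,-0.06,-0.8,0,0,0,-1],[0.2,-0.06,-0.8,0,0,0,-1],[0.2,-0.06,-0.8,0,0,0,-1],[0.2,-0.06,-0.8,0,0,0,-0.9]]])

```text
t: 15.93
ee_pos: [487.3, -342.6, 224.9]
orientation: [-2.401, -2.021, 0.001]
ft_force: [0.3, -1.0, -0.4]
width: 35.2
grasp_force: 0.0
```

servo_tool(plan=[[[0.2,0,0,-0.9,0,0,0],[0.2,0,0,-0.6,0,0,0],[0.2,0,0,0,0,0,0],[0.2,0,0,0,0,0,0],[0.2,0,0,0,0,0,0]]])

```text
t: 16.35
ee_pos: [488.6, -341.3, 166.8]
orientation: [-2.398, -2.029, 0.0]
ft_force: [0.3, 0.6, 0.2]
width: 35.1
grasp_force: 0.0
```

```bash
cat > look.py <<'E'
from h import *
o=pose(); c=cam('wrist',o); im=vision.get_image('wrist'); h=cv2.cvtColor(im,cv2.COLOR_RGB2HSV)
m=((h[...,1]<40)&(h[...,2]>140)).astype(np.uint8); m[260:]=0; m[:,330:]=0
n,l,s,ce=cv2.connectedComponentsWithStats(m)
for i in range(1,n):
    if 800<s[i,4]<9000:
        b=brect(l==i,lambda p:toplane(c,p,57)); print(s[i],*b)
E
python3 look.py
```

```text
t 16.35 tcp [ 488.6 -341.3  166.8] yawY -9.5 tilt [-0.001  0.   ] w 35.1 gf 0.0
[  67  198   44   60 1963] [ 385.8 -329.1] [39.3 22.7] 80.8
[ 153  198   39   61 1952] [ 437.1 -338.1] [40.1 22.4] 80.5
[ 239  203   35   57 1900] [ 488.2 -348.6] [37.6 21.9] 80.5
```

servo_tool(plan=[[[0.2,0,-0.145,-0.8,0,0,0],[0.2,0,0,-0.42,0,0,0],[0.2,0,0,0,0,0,0],[0.2,0,0,0,0,0,0],[0.2,0,0,0,0,0,0]]])

```text
t: 16.82
ee_pos: [489.4, -347.6, 119.6]
orientation: [2.397, 2.028, 0.001]
ft_force: [-0.2, -0.6, -0.5]
width: 34.8
grasp_force: 0.0
```

servo_tool(plan=[[[1,0,0,0,0,0,0],[1,0,0,0,0,0,0],[1,0,0,0,0,0,0],[1,0,0,0,0,0,0],[1,0,0,0,0,0,0]]])

```text
t: 17.23
ee_pos: [489.0, -347.7, 119.1]
orientation: [2.397, 2.028, 0.001]
ft_force: [-0.4, 1.8, 7.0]
width: 21.5
grasp_force: 30.0
```

servo_tool(plan=[[[1,0,0,0,0,0,0],[1,0,0,0.1,0,0,0],[1,0,0,0.1,0,0,0],[1,0,0,0.1,0,0,0],[1,0,0,0.1,0,0,0]]])

```text
t: 17.65
ee_pos: [488.3, -347.3, 134.4]
orientation: [-2.398, -2.029, 0.0]
ft_force: [-0.3, -1.1, -0.7]
width: 22.0
grasp_force: 30.0
```

servo_tool(plan=[[[1,0,0,0.2,0,0,0],[1,0,0,0.8,0,0,0],[1,0,0,0.8,0,0,0],[1,0,0,0.8,0,0,0]]])

```text
t: 17.98
ee_pos: [487.8, -346.9, 239.2]
orientation: [-2.397, -2.027, 0.001]
ft_force: [1.0, -0.2, -0.2]
width: 22.5
grasp_force: 30.0
```

servo_tool(plan=[[[1,0.06,0.75,0,0,0,1],[1,0.06,0.75,0,0,0,1],[1,0.06,0.75,0,0,0,1],[1,0.06,0.75,0,0,0,1],[1,0.06,0.75,0,0,0,1]]])

```text
t: 18.4
ee_pos: [500.0, -196.0, 238.6]
orientation: [1.898, 2.503, 0.0]
ft_force: [0.3, -1.1, -0.1]
width: 21.8
grasp_force: 30.0
```

servo_tool(plan=[[[1,0.06,0.75,0,0,0,1],[1,0.06,0.75,0,0,0,1],[1,0.06,0.75,0,0,0,1],[1,0.06,0.75,0,0,0,1],[1,0.06,0.75,0,0,0,1]]])

```text
t: 18.82
ee_pos: [512.0, -45.9, 238.5]
orientation: [-1.311, -2.855, 0.0]
ft_force: [-0.0, -0.3, -0.6]
width: 22.0
grasp_force: 30.0
```

servo_tool(plan=[[[1,0.06,0.75,0,0,0,1],[1,0.06,0.75,0,0,0,1],[1,0.06,0.75,0,0,0,1],[1,0.06,0.75,0,0,0,1],[1,0.06,0.75,0,0,0,1]]])

```text
t: 19.23
ee_pos: [524.0, 104.1, 238.5]
orientation: [-0.661, -3.071, 0.0]
ft_force: [0.7, -0.8, -0.9]
width: 21.6
grasp_force: 30.0
```

servo_tool(plan=[[[1,0.06,0.75,0,0,0,1],[1,0.06,0.75,0,0,0,1],[1,0.06,0.75,0,0,0,1],[1,0.06,0.75,0,0,0,1],[1,0.06,0.69,0,0,0,0.9]]])

```text
t: 19.65
ee_pos: [536.0, 251.9, 238.5]
orientation: [0.006, -3.141, 0.0]
ft_force: [0.0, 0.0, -0.7]
width: 21.9
grasp_force: 30.0
```

servo_tool(plan=[[[1,0,0,-0.8,0,0,0],[1,0,0,-0.7,0,0,0],[1,0,0,-0.5,0,0,0],[1,0,0,0,0,0,0],[1,0,0,0,0,0,0]]])

```text
t: 20.07
ee_pos: [535.8, 250.0, 157.5]
orientation: [-0.002, -3.139, 0.002]
ft_force: [1.2, 0.7, -0.6]
width: 21.9
grasp_force: 30.0
```

servo_tool(plan=[[[1,0,0,0,0,0,0],[1,0,0,0,0,0,0]]])

```text
t: 20.23
ee_pos: [537.4, 250.5, 159.7]
orientation: [0.002, 3.139, 0.002]
ft_force: [0.1, 0.6, -0.6]
width: 21.9
grasp_force: 30.0
```

```bash
cat > look2.py <<'E'
from h import *
import sys
o=pose(); im=vision.get_image('wrist'); np.save('pics/%s.npy'%sys.argv[1],im)
print(im[178:236,252].mean(1).astype(int)); print(im[178:236,243].mean(1).astype(int))
save(sys.argv[1],cv2.resize(im[100:300,80:430],None,fx=2,fy=2))
k=toolcam()
for z in (76,79):
  for x in (-3,0,3): print(z,x,proj(k,[[x+20,0,z-11],[x+20,0,z+11],[x+33,0,z]])[:,1].round(1).tolist())
E
python3 look2.py w9
```

```text
t 20.23 tcp [537.4 250.5 159.7] yawY 89.9 tilt [0.002 0.001] w 21.9 gf 30.0
[172 174 132 119 131 140 146 149 155 157 163 165 164 157 153 153 153 153
 154 152 155 153 154 155 154 153 154 153 153 154 151 137 134 134 108 150
 156 156 156 153 156 190 196 195 195 195 195 194 194 195 195 194 194 194
 195 195 193 194]
[168 171 169 169 167 169 171 171 166 160 159 140 136 135 137 137 136 136
 134 137 140 121 104 106 107 110 124 127 128 135 133 135 135 133 109 150
 158 158 157 155 157 193 197 197 196 197 196 197 197 196 196 196 195 195
 195 197 197 196]
76 -3 [221.3, 207.7, 189.4]
76 0 [215.4, 202.4, 183.6]
76 3 [209.4, 197.0, 177.7]
79 -3 [219.2, 206.1, 188.0]
79 0 [213.4, 200.8, 182.3]
79 3 [207.5, 195.6, 176.5]
```

servo_tool(plan=[[[1,0.06,0,-0.2,0,0,0],[1,0,0,-0.15,0,0,0],[1,0,0,0,0,0,0],[1,0,0,0,0,0,0],[1,0,0,0,0,0,0]]])

```text
t: 20.7
ee_pos: [538.8, 250.2, 143.7]
orientation: [-0.002, -3.141, 0.0]
ft_force: [0.5, 0.1, -0.3]
width: 21.8
grasp_force: 30.0
```

servo_tool(plan=[[[1,0,0,-0.06,0,0,0],[1,0,0,0,0,0,0],[1,0,0,0,0,0,0]]])

```text
t: 20.95
ee_pos: [538.8, 250.3, 141.4]
orientation: [-0.002, -3.141, 0.0]
ft_force: [-0.3, 0.6, -0.3]
width: 21.9
grasp_force: 30.0
```

servo_tool(plan=[[[1,0,0,-0.03,0,0,0],[1,0,0,0,0,0,0]]])

```text
t: 21.12
ee_pos: [538.8, 250.3, 140.1]
orientation: [-0.002, -3.141, 0.0]
ft_force: [-0.7, -0.5, -0.4]
width: 22.2
grasp_force: 30.0
```

servo_tool(plan=[[[1,0,0,-0.03,0,0,0],[1,0,0,0,0,0,0]]])

```text
t: 21.28
ee_pos: [538.8, 250.2, 138.9]
orientation: [-0.002, -3.141, 0.0]
ft_force: [-0.3, -1.0, -0.4]
width: 21.9
grasp_force: 30.0
```

servo_tool(plan=[[[1,0,0,-0.02,0,0,0],[1,0,0,0,0,0,0]]])

```text
t: 21.45
ee_pos: [538.8, 250.2, 138.1]
orientation: [-0.002, -3.141, 0.0]
ft_force: [-0.8, 0.2, -1.1]
width: 21.9
grasp_force: 30.0
```

servo_tool(plan=[[[1,0,0,-0.03,0,0,0],[1,0,0,0,0,0,0]]])

```text
t: 21.62
ee_pos: [538.8, 250.2, 136.9]
orientation: [-0.002, -3.141, 0.0]
ft_force: [-0.3, 0.4, -1.1]
width: 21.7
grasp_force: 30.0
```

servo_tool(plan=[[[1,0,0,-0.02,0,0,0],[1,0,0,0,0,0,0]]])

```text
t: 21.78
ee_pos: [538.9, 250.3, 136.3]
orientation: [0.002, 3.142, 0.0]
ft_force: [0.7, -0.2, -0.9]
width: 21.8
grasp_force: 30.0
```

servo_tool(plan=[[[1,0,0,-0.02,0,0,0],[1,0,0,0,0,0,0]]])

```text
t: 21.95
ee_pos: [538.9, 250.3, 136.2]
orientation: [0.002, 3.142, 0.0]
ft_force: [-2.4, -1.8, 6.5]
width: 22.2
grasp_force: 30.0
```

servo_tool(plan=[[[1,0,0,0.08,0,0,0],[1,0.06,0,0,0,0,0],[1,0,0,0,0,0,0],[1,0,0,0,0,0,0],[1,0,0,-0.08,0,0,0]]])

```text
t: 22.37
ee_pos: [541.7, 250.4, 135.9]
orientation: [0.002, 3.141, 0.001]
ft_force: [-6.0, -4.9, 42.6]
width: 21.5
grasp_force: 30.0
```

servo_tool(plan=[[[1,0,0,0,0,0,0],[1,0,0,0,0,0,0]]])

```text
t: 22.53
ee_pos: [541.7, 250.4, 136.0]
orientation: [0.002, 3.141, 0.0]
ft_force: [-0.8, -1.0, 6.6]
width: 21.9
grasp_force: 30.0
```

servo_tool(plan=[[[0.27,0,0,0,0,0,0],[0.27,0,0,0,0,0,0],[0.27,0,0,0,0,0,0],[0.27,0,0,0.5,0,0,0],[0.27,0,0,0.8,0,0,0]]])

```text
t: 22.95
ee_pos: [539.3, 249.4, 184.7]
orientation: [-0.002, -3.135, 0.005]
ft_force: [0.7, -0.1, 1.0]
width: 32.1
grasp_force: 0.0
```

servo_tool(plan=[[[0.27,0,0,0.8,0,0,0],[0.27,0,0,0,0,0,0],[0.27,0,0,0,0,0,0],[0.27,0,0,0,0,0,0]]])

```text
t: 23.28
ee_pos: [540.9, 250.1, 219.0]
orientation: [-0.002, -3.141, 0.0]
ft_force: [0.0, -0.2, 0.2]
width: 32.1
grasp_force: 0.0
```

```bash
cat > look3.py <<'E'
from h import *
import sys
o=pose(); c=cam('wrist',o); im=vision.get_image('wrist'); np.save('pics/%s.npy'%sys.argv[1],im); h=cv2.cvtColor(im,cv2.COLOR_RGB2HSV)
save(sys.argv[1],cv2.resize(im[100:300,80:430],None,fx=2,fy=2))
m=((h[...,1]<25)&(h[...,2]>180)).astype(np.uint8); m[262:]=0
n,l,s,ce=cv2.connectedComponentsWithStats(m)
for i in range(1,n):
    if 300<s[i,4]<9000: print(s[i],*brect(l==i,lambda p:toplane(c,p,74)))
E
python3 look3.py w10
```

```text
t 23.28 tcp [540.9 250.1 219. ] yawY 89.9 tilt [-0. -0.] w 32.1 gf 0.0
[219 148  29  18 452] [504.4 235.6] [12.  19.6] 0.0
[277 148  27  17 411] [504.  275.5] [18.2 11.3] 90.0
[ 239  181   30   45 1290] [538.7 250.1] [33.5 20.9] 0.6
[ 305  181   31   45 1305] [538.6 298.3] [21.5 33.4] 90.0
```

View pics/w10.png

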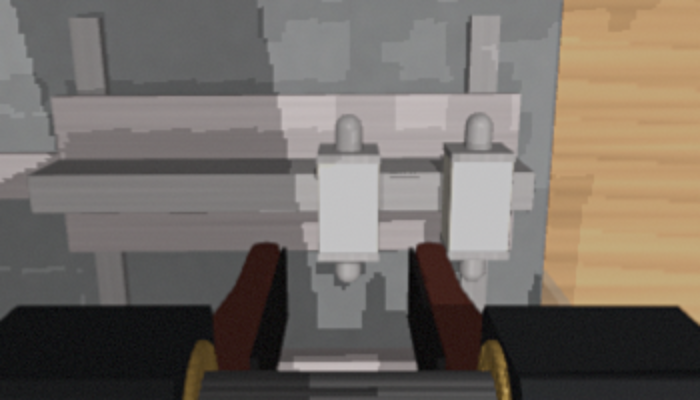

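Fuses at (348,200) and (478,200) in the crop both lie flat and square on the rail. Next is fuse 1.

servo_tool(plan=[[[0.2,-0.13,-0.73,0,0,0,-1],[0.2,-0.13,-0.73,0,0,0,-1],[0.2,-0.13,-0.73,0,0,0,-1],[0.2,-0.13,-0.73,0,0,0,-1],[0.2,-0.13,-0.73,0,0,0,-1]]])

```text
t: 23.75
ee_pos: [514.0, 103.0, 217.8]
orientation: [-0.687, -3.063, 0.002]
ft_force: [-0.0, 0.1, -0.2]
width: 35.1
grasp_force: 0.0
```

servo_tool(plan=[[[0.2,-0.13,-0.73,0,0,0,-1],[0.2,-0.13,-0.73,0,0,0,-1],[0.2,-0.13,-0.73,0,0,0,-1],[0.2,-0.13,-0.73,0,0,0,-1],[0.2,-0.13,-0.73,0,0,0,-1]]])

```text
t: 24.17
ee_pos: [488.0, -43.0, 218.0]
orientation: [-1.334, -2.841, 0.001]
ft_force: [0.3, 0.4, 0.2]
width: 35.3
grasp_force: 0.0
```

servo_tool(plan=[[[0.2,-0.13,-0.73,0,0,0,-1],[0.2,-0.13,-0.73,0,0,0,-1],[0.2,-0.13,-0.73,0,0,0,-1],[0.2,-0.13,-0.73,0,0,0,-1],[0.2,-0.13,-0.73,0,0,0,-1]]])

```text
t: 24.58
ee_pos: [462.0, -188.8, 218.0]
orientation: [-1.917, -2.485, 0.001]
ft_force: [0.5, -0.5, -0.1]
width: 35.1
grasp_force: 0.0
```

servo_tool(plan=[[[0.2,-0.13,-0.73,0,0,0,-1],[0.2,-0.13,-0.73,0,0,0,-1],[0.2,-0.13,-0.73,0,0,0,-1],[0.2,-0.13,-0.73,0,0,0,-1],[0.2,-0.13,-0.73,0,0,0,-0.9]]])

```text
t: 25.0
ee_pos: [436.1, -334.7, 217.8]
orientation: [-2.401, -2.021, 0.001]
ft_force: [0.7, 0.6, -1.1]
width: 35.0
grasp_force: 0.0
```

servo_tool(plan=[[[0.2,0,0,-0.8,0,0,0],[0.2,0,0,-0.5,0,0,0],[0.2,0,0,0,0,0,0],[0.2,0,0,0,0,0,0],[0.2,0,0,0,0,0,0]]])

```text
t: 25.42
ee_pos: [437.3, -333.5, 167.4]
orientation: [-2.398, -2.028, 0.0]
ft_force: [0.3, -0.4, 0.3]
width: 35.0
grasp_force: 0.0
```

```bash
python3 look.py
```

```text
t 25.42 tcp [ 437.3 -333.5  167.4] yawY -9.5 tilt [-0.001  0.001] w 35.0 gf 0.0
[ 153  196   39   63 2017] [ 385.7 -329.9] [41.5 22.4] 80.5
[ 239  201   35   59 1955] [ 437.  -340.4] [39.  21.9] 80.5
```

servo_tool(plan=[[[0.2,0,-0.095,-0.8,0,0,0],[0.2,0,0,-0.43,0,0,0],[0.2,0,0,0,0,0,0],[0.2,0,0,0,0,0,0],[0.2,0,0,0,0,0,0]]])

```text
t: 25.88
ee_pos: [438.0, -337.8, 119.7]
orientation: [2.397, 2.028, 0.001]
ft_force: [0.1, -0.1, 0.6]
width: 35.0
grasp_force: 0.0
```

servo_tool(plan=[[[1,0,0,0,0,0,0],[1,0,0,0,0,0,0],[1,0,0,0,0,0,0],[1,0,0,0,0,0,0],[1,0,0,0,0,0,0]]])

```text
t: 26.3
ee_pos: [437.8, -337.9, 119.3]
orientation: [2.397, 2.027, 0.001]
ft_force: [-0.5, -0.1, 8.2]
width: 21.5
grasp_force: 30.0
```

servo_tool(plan=[[[1,0,0,0,0,0,0],[1,0,0,0.1,0,0,0],[1,0,0,0.1,0,0,0],[1,0,0,0.1,0,0,0],[1,0,0,0.1,0,0,0]]])

```text
t: 26.72
ee_pos: [437.1, -337.5, 134.8]
orientation: [-2.398, -2.029, 0.0]
ft_force: [0.3, -0.2, 0.5]
width: 22.1
grasp_force: 30.0
```

servo_tool(plan=[[[1,0,0,0.2,0,0,0],[1,0,0,0.8,0,0,0],[1,0,0,0.8,0,0,0],[1,0,0,0.8,0,0,0],[1,0,0,0,0,0,0]]])

```text
t: 27.13
ee_pos: [439.2, -339.1, 244.6]
orientation: [2.392, 2.023, 0.003]
ft_force: [1.9, -0.6, 0.8]
width: 21.6
grasp_force: 30.0
```

servo_tool(plan=[[[1,0.13,0.67,0,0,0,1],[1,0.13,0.68,0,0,0,1],[1,0.13,0.67,0,0,0,1],[1,0.13,0.68,0,0,0,1],[1,0.13,0.67,0,0,0,1]]])

```text
t: 27.55
ee_pos: [462.7, -201.4, 238.3]
orientation: [-1.898, -2.503, 0.0]
ft_force: [0.6, 1.0, -1.4]
width: 21.6
grasp_force: 30.0
```

servo_tool(plan=[[[1,0.13,0.68,0,0,0,1],[1,0.13,0.67,0,0,0,1],[1,0.13,0.68,0,0,0,1],[1,0.13,0.67,0,0,0,1],[1,0.13,0.68,0,0,0,1]]])

```text
t: 27.97
ee_pos: [488.8, -66.2, 238.2]
orientation: [-1.31, -2.854, 0.0]
ft_force: [0.3, -0.2, -1.5]
width: 21.8
grasp_force: 30.0
```

servo_tool(plan=[[[1,0.13,0.67,0,0,0,1],[1,0.13,0.68,0,0,0,1],[1,0.13,0.67,0,0,0,1],[1,0.13,0.68,0,0,0,1],[1,0.13,0.67,0,0,0,1]]])

```text
t: 28.38
ee_pos: [514.8, 68.6, 238.2]
orientation: [-0.661, -3.07, 0.001]
ft_force: [0.3, -1.2, -0.3]
width: 21.7
grasp_force: 30.0
```

servo_tool(plan=[[[1,0.13,0.68,0,0,0,1],[1,0.13,0.67,0,0,0,1],[1,0.13,0.68,0,0,0,1],[1,0.13,0.67,0,0,0,1],[1,0.13,0.68,0,0,0,0.9]]])

```text
t: 28.8
ee_pos: [540.8, 203.6, 238.1]
orientation: [0.005, -3.141, 0.001]
ft_force: [0.8, -0.0, -0.5]
width: 22.0
grasp_force: 30.0
```

servo_tool(plan=[[[1,0,0,-0.8,0,0,0],[1,0,0,-0.8,0,0,0],[1,0,0,-0.5,0,0,0],[1,0,0,0,0,0,0],[1,0,0,0,0,0,0]]])

```text
t: 29.22
ee_pos: [540.4, 202.2, 153.5]
orientation: [-0.002, -3.139, 0.002]
ft_force: [-0.3, -0.9, -0.8]
width: 22.2
grasp_force: 30.0
```

servo_tool(plan=[[[1,0,0,0,0,0,0],[1,0,0,0,0,0,0]]])

```text
t: 29.38
ee_pos: [542.2, 202.6, 156.0]
orientation: [0.002, 3.139, 0.001]
ft_force: [-0.1, -0.3, -0.1]
width: 22.0
grasp_force: 30.0
```

```bash
python3 look2.py w11
```

```text
t 29.38 tcp [542.2 202.6 156. ] yawY 89.9 tilt [0.002 0.001] w 22.0 gf 30.0
[123 125 125 124  93  85  94  99 102 106 109 109 116 116 116 115 113 113
 112 113 112 114 112 113 113 114 113 112 114 112 113 114 107  84  77  77
  87 110 114 115 114 113 113 146 151 149 149 151 150 150 150 151 149 151
 150 150 151 151]
[124 125 126 122 124 125 123 122 122 123 123 120 117 106 102 104 104 101
  84  74  73  73  72  73  74  78  81  80  77  78  79  79  78  78  79  77
  88 112 116 116 115 115 116 147 153 150 151 151 152 151 150 150 150 150
 151 150 150 151]
76 -3 [221.3, 207.7, 189.4]
76 0 [215.4, 202.4, 183.6]
76 3 [209.4, 197.0, 177.7]
79 -3 [219.2, 206.1, 188.0]
79 0 [213.4, 200.8, 182.3]
79 3 [207.5, 195.6, 176.5]
```

servo_tool(plan=[[[1,-0.02,0,-0.25,0,0,0],[1,0,0,-0.15,0,0,0],[1,0,0,0,0,0,0],[1,0,0,0,0,0,0],[1,0,0,0,0,0,0]]])

```text
t: 29.85
ee_pos: [540.4, 202.4, 138.1]
orientation: [-0.002, -3.141, 0.0]
ft_force: [-0.5, -0.0, 0.3]
width: 21.7
grasp_force: 30.0
```

servo_tool(plan=[[[1,0,0,-0.03,0,0,0],[1,0,0,0,0,0,0]]])

```text
t: 30.02
ee_pos: [540.6, 202.5, 137.1]
orientation: [0.002, 3.141, 0.0]
ft_force: [0.0, -0.7, -1.3]
width: 21.5
grasp_force: 30.0
```

servo_tool(plan=[[[1,0,0,-0.02,0,0,0],[1,0,0,0,0,0,0]]])

```text
t: 30.18
ee_pos: [540.6, 202.5, 136.6]
orientation: [0.002, 3.141, 0.0]
ft_force: [-0.6, -0.2, 2.6]
width: 21.7
grasp_force: 30.0
```

Contact. I release, rise, and carry on towards fuse 0, looking on the way.

servo_tool(plan=[[[0.27,0,0,0,0,0,0],[0.27,0,0,0,0,0,0],[0.27,0,0,0,0,0,0],[0.27,0,0,0.5,0,0,0],[0.27,0,0,0.8,0,0,0]]])

```text
t: 30.6
ee_pos: [538.6, 201.8, 185.9]
orientation: [-0.002, -3.135, 0.003]
ft_force: [0.6, -0.6, -0.2]
width: 32.1
grasp_force: 0.0
```

servo_tool(plan=[[[0.27,0,0,0.8,0,0,0],[0.27,0,0,0,0,0,0],[0.27,0,0,0,0,0,0],[0.27,0,0,0,0,0,0]]])

```text
t: 30.93
ee_pos: [540.1, 202.3, 219.9]
orientation: [-0.002, -3.141, 0.0]
ft_force: [-0.2, 0.0, -0.0]
width: 32.0
grasp_force: 0.0
```

```bash
sed -i 's/>180)/>135)/;s/\[...,1\]<25/[...,1]<30/' look3.py; python3 look3.py w12
```

```text
t 30.93 tcp [540.1 202.3 219.9] yawY 89.9 tilt [-0. -0.] w 32.0 gf 0.0
[   0   83  143   94 6877] [486.2  77.5] [62.7 90.5] 0.3
[317 101  52  41 994] [479.5 262.8] [34.2 26.7] 89.9
[270 109  37  34 840] [482.9 225.6] [21.8 24.7] 5.1
[172 110  15  36 390] [483.8 151.1] [23.6  8.6] 0.2
[  0 114  15  66 670] [498.3  30.7] [ 9.2 45.8] 78.7
[ 162  149   86   26 1474] [507.3 167.9] [17.8 59.6] 0.0
[ 79 178  62  17 746] [525.   99.2] [11.8 43.5] 0.0
```

```bash
python3 - <<'E'
from h import *
im=np.load('pics/w12.npy'); c=cam('wrist')
print(im[150:245,254].mean(1).astype(int)); print(im[205,225:380].mean(1).astype(int))
E
```

```text
[178 177 172 172 176 177 179 162 106  94 104 109 113 119 120 115 114 119
 118 120 135 136 120 113 115 116 108 104 121 135 138 135 154 173 175 175
 175 174 175 173 174 173 174 174 174 174 174 174 174 175 175 175 173 175
 175 174 176 173 175 175 173 175 175 176 175 176 175 175 175 175 175 174
 175 174 176 177 176 139 134 141 141 135 134 136 135 136 134 136 134 131
 125 108  92  89  89]
[135 135 135 134 136 135 135 135 135 134 135 135 135 135 148 178 177 178
 175 175 176 176 177 176 175 175 175 176 175 174 175 175 175 174 174 175
 173 173 172 172 180 204 205 196 148 159 167 183 183 182 183 182 182 182
 182 182 182 184 184 183 184 183 182 182 182 181 182 182 181 181 180 180
 179 181 174 115  91  93  88 136 204 205 203 202 202 203 202 203 202 202
 203 202 202 202 203 203 202 202 203 202 202 203 203 202 202 202 202 204
 203 181 168 168 170 169 168 169 168 167 167 167 166 167 167 167 167 165
 166 166 166 165 165 166 166 165 127 115  95  92  96  96  95  95  89  92
  95 147 205 205 202 202 202 203 201 202 202]
```

servo_tool(plan=[[[0.2,-0.19,-0.66,0,0,0,-1],[0.2,-0.19,-0.66,0,0,0,-1],[0.2,-0.19,-0.66,0,0,0,-1],[0.2,-0.19,-0.66,0,0,0,-1],[0.2,-0.19,-0.66,0,0,0,-1]]])

```text
t: 31.4
ee_pos: [501.0, 69.3, 218.6]
orientation: [-0.687, -3.063, 0.002]
ft_force: [0.3, 0.2, -0.1]
width: 35.1
grasp_force: 0.0
```

servo_tool(plan=[[[0.2,-0.19,-0.66,0,0,0,-1],[0.2,-0.19,-0.66,0,0,0,-1],[0.2,-0.19,-0.66,0,0,0,-1],[0.2,-0.19,-0.66,0,0,0,-1],[0.2,-0.19,-0.66,0,0,0,-1]]])

```text
t: 31.82
ee_pos: [463.1, -62.6, 218.9]
orientation: [-1.334, -2.841, 0.001]
ft_force: [0.4, -0.2, 0.2]
width: 35.3
grasp_force: 0.0
```

servo_tool(plan=[[[0.2,-0.19,-0.66,0,0,0,-1],[0.2,-0.19,-0.66,0,0,0,-1],[0.2,-0.19,-0.66,0,0,0,-1],[0.2,-0.19,-0.66,0,0,0,-1],[0.2,-0.19,-0.66,0,0,0,-1]]])

```text
t: 32.23
ee_pos: [425.2, -194.4, 218.9]
orientation: [-1.917, -2.485, 0.001]
ft_force: [0.1, -0.6, 0.0]
width: 35.1
grasp_force: 0.0
```

servo_tool(plan=[[[0.2,-0.19,-0.66,0,0,0,-1],[0.2,-0.19,-0.66,0,0,0,-1],[0.2,-0.19,-0.66,0,0,0,-1],[0.2,-0.19,-0.66,0,0,0,-1],[0.2,-0.19,-0.66,0,0,0,-0.9]]])

```text
t: 32.65
ee_pos: [387.2, -326.3, 218.7]
orientation: [-2.401, -2.021, 0.001]
ft_force: [0.8, 0.2, 0.2]
width: 35.3
grasp_force: 0.0
```

servo_tool(plan=[[[0.2,0,0,-0.8,0,0,0],[0.2,0,0,-0.5,0,0,0],[0.2,0,0,0,0,0,0],[0.2,0,0,0,0,0,0],[0.2,0,0,0,0,0,0]]])

```text
t: 33.07
ee_pos: [388.5, -325.3, 168.2]
orientation: [-2.398, -2.028, 0.0]
ft_force: [-0.1, 0.1, 1.0]
width: 35.1
grasp_force: 0.0
```

```bash
python3 look.py
```

```text
t 33.07 tcp [ 388.5 -325.3  168.2] yawY -9.5 tilt [-0.001  0.001] w 35.1 gf 0.0
[ 235  201   35   59 1871] [ 385.7 -332. ] [39.4 21.7] 79.7
```

servo_tool(plan=[[[0.2,-0.06,-0.085,-0.8,0,0,0],[0.2,0,0,-0.43,0,0,0],[0.2,0,0,0,0,0,0],[0.2,0,0,0,0,0,0],[0.2,0,0,0,0,0,0]]])

```text
t: 33.53
ee_pos: [386.8, -329.2, 120.4]
orientation: [2.397, 2.028, 0.0]
ft_force: [-0.4, -0.3, 0.1]
width: 34.9
grasp_force: 0.0
```

servo_tool(plan=[[[1,0,0,0,0,0,0],[1,0,0,0,0,0,0],[1,0,0,0,0,0,0],[1,0,0,0,0,0,0],[1,0,0,0,0,0,0]]])

```text
t: 33.95
ee_pos: [386.6, -329.3, 120.1]
orientation: [2.398, 2.027, 0.001]
ft_force: [-0.7, 0.8, 7.7]
width: 21.6
grasp_force: 30.0
```

servo_tool(plan=[[[1,0,0,0,0,0,0],[1,0,0,0.1,0,0,0],[1,0,0,0.1,0,0,0],[1,0,0,0.1,0,0,0],[1,0,0,0.1,0,0,0]]])

```text
t: 34.37
ee_pos: [385.9, -328.9, 135.6]
orientation: [-2.398, -2.029, 0.0]
ft_force: [-0.6, -0.4, -0.9]
width: 21.8
grasp_force: 30.0
```

servo_tool(plan=[[[1,0,0,0.2,0,0,0],[1,0,0,0.8,0,0,0],[1,0,0,0.8,0,0,0],[1,0,0,0.8,0,0,0],[1,0,0,0,0,0,0]]])

```text
t: 34.78
ee_pos: [387.9, -330.5, 245.0]
orientation: [2.392, 2.023, 0.002]
ft_force: [0.6, -0.7, 0.2]
width: 21.7
grasp_force: 30.0
```

servo_tool(plan=[[[1,0.19,0.6,0,0,0,1],[1,0.19,0.6,0,0,0,1],[1,0.19,0.6,0,0,0,1],[1,0.19,0.6,0,0,0,1],[1,0.19,0.6,0,0,0,1]]])

```text
t: 35.2
ee_pos: [423.7, -207.6, 239.1]
orientation: [-1.898, -2.503, 0.0]
ft_force: [0.3, 0.1, -0.5]
width: 22.0
grasp_force: 30.0
```

servo_tool(plan=[[[1,0.19,0.6,0,0,0,1],[1,0.19,0.6,0,0,0,1],[1,0.19,0.6,0,0,0,1],[1,0.19,0.6,0,0,0,1],[1,0.19,0.6,0,0,0,1]]])

```text
t: 35.62
ee_pos: [461.7, -87.6, 239.0]
orientation: [-1.31, -2.854, 0.0]
ft_force: [0.8, -0.5, -1.0]
width: 21.8
grasp_force: 30.0
```

servo_tool(plan=[[[1,0.19,0.6,0,0,0,1],[1,0.19,0.6,0,0,0,1],[1,0.19,0.6,0,0,0,1],[1,0.19,0.6,0,0,0,1],[1,0.19,0.6,0,0,0,1]]])

```text
t: 36.03
ee_pos: [499.7, 32.3, 239.0]
orientation: [-0.661, -3.07, 0.001]
ft_force: [-0.2, 0.4, 0.2]
width: 21.8
grasp_force: 30.0
```

servo_tool(plan=[[[1,0.19,0.6,0,0,0,1],[1,0.19,0.6,0,0,0,1],[1,0.19,0.6,0,0,0,1],[1,0.19,0.6,0,0,0,1],[1,0.19,0.6,0,0,0,0.9]]])

```text
t: 36.45
ee_pos: [537.7, 152.2, 238.9]
orientation: [0.005, -3.14, 0.001]
ft_force: [0.1, 0.2, -0.8]
width: 21.6
grasp_force: 30.0
```

servo_tool(plan=[[[1,0.07,0.07,-0.8,0,0,0],[1,0,0,-0.8,0,0,0],[1,0,0,-0.5,0,0,0],[1,0,0,0,0,0,0],[1,0,0,0,0,0,0]]])

```text
t: 36.87
ee_pos: [539.9, 153.6, 154.3]
orientation: [-0.002, -3.138, 0.001]
ft_force: [0.6, -0.0, -0.6]
width: 21.6
grasp_force: 30.0
```

servo_tool(plan=[[[1,0,0,0,0,0,0],[1,0,0,0,0,0,0]]])

```text
t: 37.03
ee_pos: [541.7, 153.9, 156.7]
orientation: [0.002, 3.139, 0.001]
ft_force: [0.2, -0.2, 0.3]
width: 21.7
grasp_force: 30.0
```

```bash
python3 look2.py w13
```

```text
t 37.03 tcp [541.7 153.9 156.7] yawY 89.9 tilt [0.002 0.001] w 21.7 gf 30.0
[128 133 134 109  92  97 102 106 111 113 116 120 121 123 120 119 122 119
 119 121 119 119 118 117 118 119 119 118 119 119 122 119  93  90  94  92
 116 122 121 120 119 121 154 159 157 157 158 156 157 158 157 157 157 157
 157 158 157 157]
[130 132 135 133 130 131 131 131 134 131 126 126 126 113 107 108 109 106
 106  82  81  81  83  83  83  80  84  84  81  83  82  85  82  82  82  84
 117 123 122 120 120 122 154 158 157 158 158 157 157 157 158 158 157 159
 158 159 158 157]
76 -3 [221.3, 207.7, 189.4]
76 0 [215.4, 202.4, 183.6]
76 3 [209.4, 197.0, 177.7]
79 -3 [219.2, 206.1, 188.0]
79 0 [213.4, 200.8, 182.3]
79 3 [207.5, 195.6, 176.5]
```

servo_tool(plan=[[[1,0,0,-0.25,0,0,0],[1,0,0,-0.16,0,0,0],[1,0,0,0,0,0,0],[1,0,0,0,0,0,0],[1,0,0,0,0,0,0]]])

```text
t: 37.5
ee_pos: [540.8, 153.8, 138.5]
orientation: [-0.002, -3.141, 0.0]
ft_force: [-0.7, -0.0, -0.4]
width: 22.0
grasp_force: 30.0
```

servo_tool(plan=[[[1,0,0,-0.03,0,0,0],[1,0,0,0,0,0,0]]])

```text
t: 37.67
ee_pos: [540.9, 153.9, 137.4]
orientation: [0.002, 3.142, 0.0]
ft_force: [0.7, -0.9, -1.0]
width: 21.5
grasp_force: 30.0
```

servo_tool(plan=[[[1,0,0,-0.02,0,0,0],[1,0,0,0,0,0,0]]])

```text
t: 37.83
ee_pos: [541.0, 153.9, 137.3]
orientation: [0.002, 3.141, 0.0]
ft_force: [-0.9, -0.2, 4.7]
width: 21.8
grasp_force: 30.0
```

servo_tool(plan=[[[0.27,0,0,0,0,0,0],[0.27,0,0,0,0,0,0],[0.27,0,0,0,0,0,0],[0.27,0,0,0.5,0,0,0],[0.27,0,0,0.8,0,0,0]]])

```text
t: 38.25
ee_pos: [539.0, 153.3, 186.4]
orientation: [-0.002, -3.135, 0.003]
ft_force: [0.5, -0.6, 1.2]
width: 31.8
grasp_force: 0.0
```

servo_tool(plan=[[[1,-0.3,-0.5,1,0,0,0],[1,-0.4,-0.5,0.7,0,0,0],[1,0,0,0,0,0,0],[1,0,0,0,0,0,0],[1,0,0,0,0,0,0]]])

```text
t: 38.67
ee_pos: [514.1, 116.0, 252.3]
orientation: [0.002, 3.141, 0.0]
ft_force: [0.6, 0.5, 0.4]
width: 2.6
grasp_force: 0.0
```

```bash
python3 - <<'E'
from h import *
o=pose(); im=vision.get_image('wrist'); np.save('pics/w14.npy',im); save('w14',cv2.resize(im[60:300],None,fx=1.5,fy=1.5))
c=cam('wrist',o); t=vision.get_image('top'); np.save('pics/t14.npy',t)
print(proj(c,[[538,21,80],[468,42,80],[497,-35,80],[540,226,52]]).round())
E
```

```text
t 38.67 tcp [514.1 116.  252.3] yawY 89.9 tilt [0. 0.] w 2.6 gf 0.0
[[139. 224.]
 [158. 139.]
 [ 63. 176.]
 [374. 216.]]
```

View pics/w14.png

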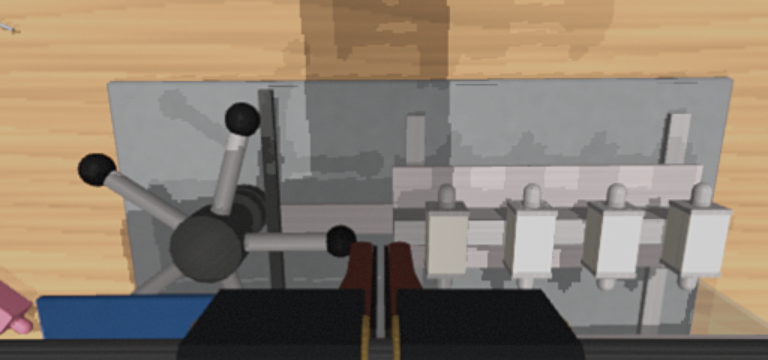

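All four fuses lie on the rail at (446,240), (530,240), (613,240), (697,240) in the picture. Hub is at (205,247), balls at (241,119), (96,169), (341,240), so the capstan is at about 0.29 rad. I put the closed fingers behind the spoke facing the robot and push it round.

servo_tool(plan=[[[1,-0.25,-0.94,-0.4,0,0,0],[1,-0.25,-0.94,-0.4,0,0,0],[1,-0.25,-0.94,-0.4,0,0,0],[1,0,0,0,0,0,0],[1,0,0,0,0,0,0]]])

```text
t: 39.18
ee_pos: [483.3, 3.0, 203.1]
orientation: [-0.006, -3.137, -0.0]
ft_force: [0.4, 0.1, 0.6]
width: 0.6
grasp_force: 0.0
```

servo_tool(plan=[[[1,0,0,0,0,0,0],[1,0,0,0,0,0,0]]])

```text
t: 39.35
ee_pos: [485.2, 5.1, 205.0]
orientation: [-0.0, 3.141, 0.0]
ft_force: [0.1, 0.2, 0.2]
width: 0.3
grasp_force: 0.0
```

servo_tool(plan=[[[1,-0.02,-0.04,-0.5,0,0,0],[1,0,0,-0.5,0,0,0],[1,0,0,-0.5,0,0,0],[1,0,0,0,0,0,0],[1,0,0,0,0,0,0]]])

```text
t: 39.77
ee_pos: [483.6, 3.6, 144.9]
orientation: [0.001, -3.14, -0.0]
ft_force: [0.7, 0.5, 0.3]
width: 0.1
grasp_force: 0.0
```

servo_tool(plan=[[[1,-0.055,0.24,0,0,0,0],[1,-0.01,0.245,0,0,0,0],[1,0.03,0.24,0,0,0,0]]])

```text
t: 40.02
ee_pos: [482.7, 32.4, 146.3]
orientation: [0.001, 3.139, -0.001]
ft_force: [1.7, -6.9, -0.3]
width: 0.3
grasp_force: 2.5
```

servo_tool(plan=[[[1,0.07,0.235,0,0,0,0],[1,0.11,0.22,0,0,0,0],[1,0.15,0.195,0,0,0,0]]])

```text
t: 40.27
ee_pos: [494.9, 58.5, 145.9]
orientation: [0.0, -3.141, 0.001]
ft_force: [-1.7, -5.4, -0.8]
width: 0.4
grasp_force: 2.1
```

servo_tool(plan=[[[1,0.18,0.165,0,0,0,0],[1,0.205,0.13,0,0,0,0],[1,0.225,0.1,0,0,0,0],[1,0,0,0,0,0,0],[1,0,0,0,0,0,0]]])

```text
t: 40.68
ee_pos: [520.8, 74.0, 145.5]
orientation: [0.001, 3.14, 0.001]
ft_force: [-0.1, -0.5, 0.5]
width: 0.8
grasp_force: 0.0
```

```bash
cat > look4.py <<'E'
from h import *
import sys
o=pose(); t=vision.get_image('top'); np.save('pics/%s.npy'%sys.argv[1],t); c=cam('top')
h=cv2.cvtColor(t,cv2.COLOR_RGB2HSV)
m=((h[...,1]<70)&(h[...,2]>125)).astype(np.uint8); m[:,:105]=0;m[:,190:]=0;m[:115]=0;m[205:]=0
n,l,s,ce=cv2.connectedComponentsWithStats(m)
for i in range(1,n):
    if 15<s[i,4]<400: print(s[i],toplane(c,ce[i],74).round(1))
E
python3 look4.py t15
```

```text
t 40.68 tcp [520.8  74.  145.5] yawY 90.0 tilt [0.002 0.001] w 0.8 gf 0.0
```

servo_tool(plan=[[[1,-0.03,-0.05,0.5,0,0,0],[1,0,0,0.6,0,0,0],[1,-0.3,-0.58,0,0,0,0],[1,-0.3,-0.58,0,0,0,0],[1,-0.28,-0.56,0,0,0,0]]])

```text
t: 41.15
ee_pos: [483.2, 1.9, 189.9]
orientation: [0.001, 3.139, 0.0]
ft_force: [-1.0, 0.5, -0.4]
width: 0.3
grasp_force: 0.0
```

```bash
python3 - <<'E'
from h import *
o=pose(); c=cam('wrist',o); im=vision.get_image('wrist'); np.save('pics/w16.npy',im); h=cv2.cvtColor(im,cv2.COLOR_RGB2HSV)
b=(h[...,2]<50); b[200:]=0
n,l,s,ce=cv2.connectedComponentsWithStats(b.astype(np.uint8))
for i in range(1,n):
    if s[i,4]>150: 
        P=toplane(c,ce[i],80)[0]; print('dark',s[i],P.round(), 'th',round(float(np.degrees(np.arctan2(P[1]-20.5,537.5-P[0]))),1),'r',round(float(np.hypot(P[0]-537.5,P[1]-20.5))))
E
```

```text
t 41.15 tcp [483.2   1.9 189.9] yawY 90.0 tilt [0.002 0.   ] w 0.3 gf 0.0
dark [  99   26  111   53 1484] [385. -52.  80.] th -25.5 r 169
dark [304 188  41  12 330] [465.  46.  80.] th 19.4 r 77
```

Spoke now at about 20°, as planned. Strokes 2 and 3.

servo_tool(plan=[[[1,0,0,-0.5,0,0,0],[1,0,0,-0.6,0,0,0],[1,0,0,0,0,0,0],[1,0,0,0,0,0,0]]])

```text
t: 41.53
ee_pos: [482.8, 2.4, 144.7]
orientation: [-0.002, -3.14, -0.0]
ft_force: [-0.1, 0.7, -0.4]
width: 0.8
grasp_force: 0.0
```

servo_tool(plan=[[[1,-0.055,0.24,0,0,0,0],[1,-0.01,0.245,0,0,0,0],[1,0.03,0.24,0,0,0,0]]])

```text
t: 41.78
ee_pos: [482.3, 32.4, 146.1]
orientation: [0.001, 3.14, -0.001]
ft_force: [0.9, -5.7, -1.0]
width: 0.5
grasp_force: 2.5
```

servo_tool(plan=[[[1,0.07,0.235,0,0,0,0],[1,0.11,0.22,0,0,0,0],[1,0.15,0.195,0,0,0,0]]])

```text
t: 42.03
ee_pos: [494.7, 58.7, 145.7]
orientation: [0.001, -3.141, 0.001]
ft_force: [-0.4, -4.5, 0.1]
width: 0.7
grasp_force: 2.1
```

servo_tool(plan=[[[1,0.18,0.165,0,0,0,0],[1,0.205,0.13,0,0,0,0],[1,0.225,0.1,0,0,0,0],[1,0,0,0,0,0,0],[1,0,0,0,0,0,0]]])

```text
t: 42.45
ee_pos: [520.6, 74.0, 145.4]
orientation: [0.001, 3.14, 0.001]
ft_force: [-0.3, -0.4, 0.4]
width: 0.5
grasp_force: 0.0
```

servo_tool(plan=[[[1,-0.03,-0.05,0.5,0,0,0],[1,0,0,0.6,0,0,0],[1,-0.3,-0.58,0,0,0,0],[1,-0.3,-0.58,0,0,0,0],[1,-0.28,-0.56,0,0,0,0]]])

```text
t: 42.87
ee_pos: [483.2, 2.0, 189.9]
orientation: [0.0, 3.139, 0.0]
ft_force: [0.4, -0.1, 0.7]
width: 0.1
grasp_force: 0.0
```

```bash
cat > look5.py <<'E'
from h import *
import sys
o=pose(); c=cam('wrist',o); im=vision.get_image('wrist'); np.save('pics/%s.npy'%sys.argv[1],im); h=cv2.cvtColor(im,cv2.COLOR_RGB2HSV)
b=(h[...,2]<50); b[200:]=0
n,l,s,ce=cv2.connectedComponentsWithStats(b.astype(np.uint8))
for i in range(1,n):
    P=toplane(c,ce[i],80)[0]; r=np.hypot(P[0]-537.5,P[1]-20.5)
    if s[i,4]>150 and r<90: print('ball',s[i],'th',round(float(np.degrees(np.arctan2(P[1]-20.5,537.5-P[0]))),1),'r',round(float(r)))
E
python3 look5.py w17
```

```text
t 42.87 tcp [483.2   2.  189.9] yawY 90.0 tilt [0.003 0.   ] w 0.1 gf 0.0
ball [315 188  29  12 273] th 20.7 r 77
```

servo_tool(plan=[[[1,0,0,-0.5,0,0,0],[1,0,0,-0.6,0,0,0],[1,0,0,0,0,0,0],[1,0,0,0,0,0,0]]])

```text
t: 43.25
ee_pos: [482.7, 2.5, 144.7]
orientation: [-0.002, -3.14, -0.0]
ft_force: [-0.6, -0.5, 0.2]
width: 0.4
grasp_force: 0.0
```

servo_tool(plan=[[[1,-0.055,0.24,0,0,0,0],[1,-0.01,0.245,0,0,0,0],[1,0.03,0.24,0,0,0,0]]])

```text
t: 43.5
ee_pos: [482.1, 32.4, 146.1]
orientation: [0.001, 3.14, -0.001]
ft_force: [0.7, -6.3, -0.3]
width: 0.3
grasp_force: 2.5
```

servo_tool(plan=[[[1,0.07,0.235,0,0,0,0],[1,0.11,0.22,0,0,0,0],[1,0.15,0.195,0,0,0,0]]])

```text
t: 43.75
ee_pos: [494.5, 58.7, 145.7]
orientation: [0.001, -3.141, 0.001]
ft_force: [-1.8, -4.5, -1.0]
width: 0.6
grasp_force: 2.1
```

servo_tool(plan=[[[1,0.18,0.165,0,0,0,0],[1,0.205,0.13,0,0,0,0],[1,0.225,0.1,0,0,0,0],[1,0,0,0,0,0,0],[1,0,0,0,0,0,0]]])

```text
t: 44.17
ee_pos: [520.4, 74.0, 145.4]
orientation: [0.001, 3.139, 0.001]
ft_force: [-0.6, -0.2, 0.3]
width: 0.3
grasp_force: 0.0
```

servo_tool(plan=[[[1,-0.03,-0.05,0.5,0,0,0],[1,0,0,0.6,0,0,0],[1,-0.3,-0.58,0,0,0,0],[1,-0.3,-0.58,0,0,0,0],[1,-0.28,-0.56,0,0,0,0]]])

```text
t: 44.58
ee_pos: [483.0, 2.0, 189.9]
orientation: [0.0, 3.139, 0.0]
ft_force: [-0.2, -0.7, 0.0]
width: 0.8
grasp_force: 0.0
```

```bash
python3 look5.py w18
```

```text
t 44.58 tcp [483.    2.  189.9] yawY 90.0 tilt [0.003 0.   ] w 0.8 gf 0.0
ball [314 188  30  12 268] th 20.6 r 78
```

servo_tool(plan=[[[1,0,0,-0.5,0,0,0],[1,0,0,-0.6,0,0,0],[1,0,0,0,0,0,0],[1,0,0,0,0,0,0]]])

```text
t: 44.97
ee_pos: [482.5, 2.5, 144.7]
orientation: [-0.002, -3.14, -0.0]
ft_force: [0.2, -0.5, 0.0]
width: 0.4
grasp_force: 0.0
```

servo_tool(plan=[[[1,-0.055,0.24,0,0,0,0],[1,-0.01,0.245,0,0,0,0],[1,0.03,0.24,0,0,0,0]]])

```text
t: 45.22
ee_pos: [482.0, 32.4, 146.1]
orientation: [0.001, 3.14, -0.001]
ft_force: [0.6, -6.0, -0.7]
width: 0.5
grasp_force: 2.5
```

servo_tool(plan=[[[1,0.07,0.235,0,0,0,0],[1,0.11,0.22,0,0,0,0],[1,0.15,0.195,0,0,0,0]]])

```text
t: 45.47
ee_pos: [494.4, 58.7, 145.8]
orientation: [0.001, -3.141, 0.001]
ft_force: [-2.2, -5.3, -0.3]
width: 0.3
grasp_force: 2.1
```

servo_tool(plan=[[[1,0.18,0.165,0,0,0,0],[1,0.205,0.13,0,0,0,0],[1,0.225,0.1,0,0,0,0],[1,0,0,0,0,0,0],[1,0,0,0,0,0,0]]])

```text
t: 45.88
ee_pos: [520.2, 74.0, 145.4]
orientation: [0.001, 3.14, 0.001]
ft_force: [0.3, -0.1, -0.0]
width: 0.5
grasp_force: 0.0
```

servo_tool(plan=[[[1,-0.03,-0.05,0.5,0,0,0],[1,0,0,0.6,0,0,0],[1,-0.3,-0.58,0,0,0,0],[1,-0.3,-0.58,0,0,0,0],[1,-0.28,-0.56,0,0,0,0]]])

```text
t: 46.3
ee_pos: [482.8, 2.0, 189.9]
orientation: [0.001, 3.139, 0.0]
ft_force: [-0.6, -0.6, 0.4]
width: 0.3
grasp_force: 0.0
```

```bash
python3 look5.py w19
```

```text
t 46.3 tcp [482.8   2.  189.9] yawY 90.0 tilt [0.003 0.   ] w 0.3 gf 0.0
ball [314 188  29  12 263] th 20.3 r 78
```

Final part stroke, to the end stop.

servo_tool(plan=[[[1,0,0,-0.5,0,0,0],[1,0,0,-0.6,0,0,0],[1,0,0,0,0,0,0],[1,0,0,0,0,0,0]]])

```text
t: 46.68
ee_pos: [482.3, 2.5, 144.7]
orientation: [-0.002, -3.14, -0.0]
ft_force: [-0.1, 0.7, 0.3]
width: 0.5
grasp_force: 0.0
```

servo_tool(plan=[[[1,-0.055,0.24,0,0,0,0],[1,-0.01,0.245,0,0,0,0],[1,0.03,0.24,0,0,0,0]]])

```text
t: 46.93
ee_pos: [481.7, 32.4, 146.1]
orientation: [0.001, 3.14, -0.001]
ft_force: [1.1, -6.0, 0.2]
width: 0.4
grasp_force: 2.5
```

servo_tool(plan=[[[1,0.07,0.235,0,0,0,0],[1,0.07,0.14,0,0,0,0],[1,0,0,0,0,0,0]]])

```text
t: 47.18
ee_pos: [487.5, 48.1, 145.7]
orientation: [-0.001, 3.141, 0.0]
ft_force: [-0.6, -0.1, 0.4]
width: 0.2
grasp_force: 0.2
```

servo_tool(plan=[[[1,0.04,0.07,0,0,0,0],[1,0,0,0,0,0,0]]])

```text
t: 47.35
ee_pos: [488.7, 49.9, 145.4]
orientation: [0.001, 3.141, 0.0]
ft_force: [-1.3, -0.7, -0.0]
width: 0.4
grasp_force: 0.5
```

servo_tool(plan=[[[1,0.05,0.07,0,0,0,0],[1,0,0,0,0,0,0]]])

```text
t: 47.52
ee_pos: [490.7, 52.3, 145.2]
orientation: [0.002, 3.142, 0.0]
ft_force: [-0.3, -0.5, 1.4]
width: 0.5
grasp_force: 0.9
```

Now θ_f ≈ 35°; I go on in small steps until the force rises.

servo_tool(plan=[[[1,0.05,0.06,0,0,0,0],[1,0,0,0,0,0,0]]])

```text
t: 47.68
ee_pos: [492.5, 54.5, 145.1]
orientation: [-0.002, -3.141, 0.0]
ft_force: [-2.0, -2.4, 0.5]
width: 0.1
grasp_force: 1.6
```

servo_tool(plan=[[[1,0.05,0.06,0,0,0,0],[1,0,0,0,0,0,0]]])

```text
t: 47.85
ee_pos: [492.9, 55.7, 144.7]
orientation: [-0.001, -3.137, 0.003]
ft_force: [-5.9, -10.4, 5.4]
width: 1.0
grasp_force: 5.8
```

servo_tool(plan=[[[1,0.03,0.04,0,0,0,0],[1,0,0,0,0,0,0]]])

```text
t: 48.02
ee_pos: [493.1, 56.4, 144.6]
orientation: [-0.0, -3.135, 0.006]
ft_force: [-9.7, -19.0, 8.6]
width: 0.3
grasp_force: 9.3
```

End stop reached (force rises to 20 N, no further motion). I back off, rise and check.

servo_tool(plan=[[[1,-0.1,-0.25,0,0,0,0],[1,-0.1,-0.15,0.5,0,0,0],[1,0,0,1,0,0,0],[1,0.3,0.9,1,0,0,0],[1,0.3,0.9,0.6,0,0,0]]])

```text
t: 48.43
ee_pos: [508.6, 102.5, 260.3]
orientation: [0.008, 3.139, 0.001]
ft_force: [1.1, 0.3, 0.5]
width: 0.3
grasp_force: 0.0
```

servo_tool(plan=[[[1,0.5,0.6,0,0,0,0],[1,0,0,0,0,0,0],[1,0,0,0,0,0,0],[1,0,0,0,0,0,0]]])

```text
t: 48.77
ee_pos: [527.3, 126.9, 256.9]
orientation: [-0.001, -3.14, 0.0]
ft_force: [-1.1, -0.1, 0.3]
width: 0.5
grasp_force: 0.0
```

```bash
python3 - <<'E'
from h import *
o=pose(); im=vision.get_image('wrist'); np.save('pics/w20.npy',im); s=vision.get_image('scene'); np.save('pics/s20.npy',s)
a=cv2.resize(s[130:260,250:450],(600,390),interpolation=cv2.INTER_CUBIC)
b=cv2.resize(im[130:270],(384,105)); c=np.zeros((600,600,3),np.uint8); c[:390]=a; c[390:590,:]=cv2.resize(im[100:271],(600,200)); save('w20',c)
E
```

```text
t 48.77 tcp [527.3 126.9 256.9] yawY 90.0 tilt [-0.001 -0.   ] w 0.5 gf 0.0
```

View pics/w20.png

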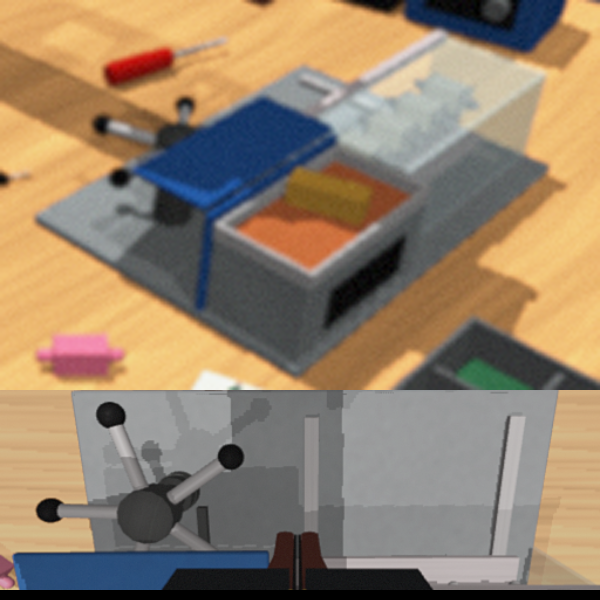

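The link lies flat in the tray at (330,195). The carriage is under the cover, and the spokes at about 56°, −16° and −88° match 6.0 rad. No views are left, so I check the fuses through the cover by numbers, from above.

servo_tool(plan=[[[1,0.6,0.7,0.2,0,0,0],[1,0.7,0.7,0.2,0,0,0],[1,0.7,0.7,0.2,0,0,0],[1,0.7,0.4,0,0,0,0],[1,0,0,0,0,0,0]]])

```text
t: 49.28
ee_pos: [639.8, 229.2, 281.7]
orientation: [0.001, 3.138, 0.003]
ft_force: [-0.5, -1.1, 0.0]
width: 0.4
grasp_force: 0.0
```

servo_tool(plan=[[[1,0,0,0,0,0,0],[1,0,0,0,0,0,0],[1,0,0,0,0,0,0]]])

```text
t: 49.53
ee_pos: [634.8, 225.8, 280.9]
orientation: [-0.003, -3.139, 0.001]
ft_force: [0.4, -0.7, -0.3]
width: 0.2
grasp_force: 0.0
```

```bash
python3 - <<'E'
from h import *
o=pose(); c=cam('wrist',o); im=vision.get_image('wrist'); np.save('pics/w21.npy',im)
cx=630
for y in (154,202,250,298):
    q=proj(c,[[cx-20,y,74],[cx+20,y,74],[cx,y-11,74],[cx,y+11,74]]); print(y,q.round().tolist())
q=proj(c,[[cx,226,74]])[0].astype(int); print(q)
g=im.mean(2).astype(int)
print('row+0',g[q[1],130:400:2]); print('row-15',g[q[1]-15,130:400:2]); print('row+15',g[q[1]+15,130:400:2])
for y in (154,202,250,298):
    u=int(proj(c,[[cx,y,74]])[0,0]); print(y,g[140:262:2,min(u,511)])
E
```

```text
t 49.53 tcp [634.8 225.8 280.9] yawY 89.9 tilt [-0.002 -0.001] w 0.2 gf 0.0
154 [[173.0, 160.0], [176.0, 203.0], [163.0, 182.0], [187.0, 182.0]]
202 [[227.0, 160.0], [228.0, 203.0], [215.0, 182.0], [240.0, 182.0]]
250 [[281.0, 160.0], [280.0, 203.0], [268.0, 182.0], [292.0, 182.0]]
298 [[334.0, 160.0], [332.0, 203.0], [321.0, 182.0], [345.0, 182.0]]
[253 181]
row+0 [117 118 117 117 116 125 137 141 142 142 139 139 139 140 140 140 139 161
 161 159 159 160 160 161 161 161 161 160 156 137 136 141 140 140 139 139
 141 140 141 140 140 140 139 145 161 160 161 160 161 161 161 161 160 161
 160 157 139 141 141 140 140 141 140 141 141 140 140 140 141 134 160 161
 160 160 162 161 160 161 160 161 160 160 142 142 142 141 142 141 140 142
 140 140 141 142 130 130 143 160 161 161 160 160 160 161 162 160 161 160
 144 140 142 142 152 130 139 136 146 147 144 147 145 146 148 149 149 148
 150 149 150 148 180 174 171 156 156]
row-15 [147 146 147 147 147 148 147 146 147 145 146 152 153 129 122 121 146 161
 161 160 161 161 160 161 162 160 160 160 148 136 135 123 123 123 124 124
 124 125 124 122 124 125 123 1
[... 1240 characters left out ...]
61 161 161 161 161
 160 161 161 161 160 161 162 161 160 160 161 162 147 143 140 139 139 138
 130 131 130 131 131 130 131 138 138 139 137 137 138 138 137 137 137 139
 145 149  86  13  13  18  15]
250 [164 165 164 164 166 139 141 142 142 141 141 142 160 161 161 161 161 161
 161 160 160 161 160 160 160 162 160 161 161 161 149 143 143 144 142 143
 137 132 133 133 133 131 134 140 139 139 139 137 138 139 139 139 140 140
 145 149  96  25  27  26  23]
298 [180 180 180 181 165 141 141 143 142 139 142 143 161 160 161 161 161 159
 160 161 161 161 159 161 160 159 161 160 160 162 146 142 143 144 142 140
 141 143 143 143 134 133 134 139 139 140 140 140 139 141 141 140 140 137
 145 146  99  22  21  25  24]
```

```bash
python3 -c "
from workcell import close_job
print(close_job())"
```

```text
the job is handed in; nothing more can be done
None
```

The job is handed in, with no verdict shown: the link is flat in the tray, all four fuses lie square on the rail, and the capstan is at its end stop with the carriage home under the cover.

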